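Fit the idler wheel and hold the tensioner arm back

TASK

Get the chain tensioner ready for its chain: drop the loose grooved idler wheel over the bare pin on the sprung arm, right down on its collar, and let go of it while the arm is still at rest. Then take the arm by its upright black handle, swing it clockwise (seen from above) against its spring until it is fully home on its stop, and finish while holding it there with the fingers on the handle: do not let go. The wheel must stay on its pin, and the round tin, bolt, nut and small box on the bench must be left where they are.

Things in the scene. Friction and masses are not known exactly. Their poses are not given: they have to be found in the camera images.
- tensioner: Base of the chain tensioner, fixed to the bench: dark square steel plate 112x112x8 mm with a pivot boss, a coil spring and two short steel pins (the rest pin and the stop pin, tops 46 mm above the bench) that limit the arm. Origin on the pivot axis at bench level, z up.
- pivot (a point): Point on the vertical pivot axis of the arm, at the height of the arm's upper face, 44 mm above the bench (the bolt head there rises to 57 mm). The arm is a flat aluminium bar 24 mm wide, 8 mm thick, 36 to 44 mm above the bench, reaching 140 mm from the pivot. Wheel pin 72 mm and handle 130 mm from the pivot, in one straight line with it.
- cage_arm (a joint): Swing of the sprung arm in rad about the vertical axis at pivot: 0 at rest, growing clockwise seen from above, 0.96 fully home on the stop pin (hard stop). The spring always drives it back to 0: about 2 N at the handle at the start, 8 N at the stop. At rest the arm points away from the robot and to its left (45 degrees from the tensioner's x axis towards its y).
- pin_seat (a point): Centre of the upper face of the collar at the foot of the wheel pin on the arm (moves with the arm), 48 mm above the bench; the wheel rests here. Collar 22 mm across, 4 mm above the arm. The pin is a bare upright steel pin 11 mm in diameter that rises 30 mm above this point (top 78 mm above the bench), its top end tapered to 7 mm.
- swing_handle: Upright black round handle, free to turn on its own axis, near the free end of the arm (moves with it), 18 mm in diameter, with a 22 mm washer 3 mm thick at its foot. Origin at the centre of its foot on the arm's upper face, 44 mm above the bench; the handle rises 49 mm above that (top 93 mm above the bench); z up along it.
- idler_wheel: Loose steel idler wheel lying flat on the bench: 50 mm across its two flanges, 20 mm thick, a groove 42 mm across and 8 mm high round its middle, a plain 16 mm through hole, 0.14 kg. Both faces are alike. Origin at the centre of its underside, z along the hole. It changes places with the round tin from start to start.
- tin: Bystander: round closed tin with a lid, 72 mm across, 49 mm high, no hole. Origin at the centre of its underside.
- bolt: Bystander: hexagon bolt, 80 mm long, 27 mm wide, 24 mm high, lying on the bench. Origin under its middle.
- nut: Bystander: hexagon nut, 24 mm across flats, 14 mm high, on the bench. Origin at the centre of its underside.
- tip_box: Bystander: small closed plastic box 46x76x27 mm on the bench. Origin at the centre of its underside.
There are look-alikes about, which are no part of the job. What is shaped like the idler_wheel but brown is not meant.

How it is judged:
By the outcome, as a careful person would: the job done as asked, in the order asked, and still so for the second after the job is handed in, while the arm keeps its last pose, push and grip.
It also fails if it takes over 61 s, if anything falls off the work surface, if the arm or the gripper's body presses on something with over 40 N, if the wrist force passes 120 N, or if a joint passes its speed limit or range.

ROBOT

A 7-joint arm with a two-finger parallel gripper is mounted at the origin on the work surface; the furniture and walls round the work are solid. World frame = base frame: x ahead of the robot, y to its left, z up, the work surface at z = 0. Lengths are in m, angles in rad, forces in N, time in s.
With the tool pointing down it reaches from about 0.4 to 0.85 m from the base axis. Payload 4.5 kg.
Tool frame: the origin (TCP) lies between the finger pads; the fingertips stand 11 mm ahead of it and the grasp point (between the pads) lies 8 mm behind it (arm.tcp_to_tips is the z of the fingertips in the tool frame, in m); z points along the fingers, x is the direction in which the jaws open and shut, and the axes are right-handed (so a half turn about z gives the same grasp; the last joint's range is limited). The gripper opens to 85 mm and grips with 20 to 120 N. Pads are 22 mm wide; open, the fingers measure 114 mm over their backs; the gripper's body (76 mm by 85 mm) begins 54 mm behind the grasp point. The pads swing forward as they close: fully open they stand 13 mm farther back than shut.
Start: joints at [0.034, 0.689, -0.195, 1.565, 0.157, 0.902, -0.215], TCP at [0.625, 0, 0.242] pointing down, gripper open.
Joint ranges: [-3.01, 3.01], [-0.46, 2.08], [-1.47, 1.51], [0.13, 2.56], [-1, 4.14], [0.04, 2.09], [-2.66, 2.66]. Speed limits (rad/s): [2.57, 2.57, 3.14, 3.14, 3.14, 3.14, 3.14].

INTERFACE

Orientations are given as a unit quaternion [x, y, z, w].
In Python, from bench import arm gives the robot as it stands.
- The arm moves only by the tool drive_tool, never from a script. Its argument "increments" is a list of rows, each an object with "jaw": the finger opening in cm, from 0 to 8.54; "dp": the shift along the tool's x, y, z in cm, a list of three; "angular": the turn, a rotation vector about the tool's x, y, z in degrees, a list of three. In form: [{"jaw": jaw, "dp": [dx, dy, dz], "angular": [wx, wy, wz]}, ...]. A call has 1 to 20 rows; each row shifts and turns the pose as measured when the row begins, along the tool's axes as they then stand; what a row does not reach is not made up. A row lasts 1/12 s, in which the tool goes at most 41.7 mm and 7.16 degrees, less where a joint would pass 70% of its speed; a pose out of reach is approached as far as the arm can. A call is refused whole if a number of a shift passes 4.17 or a number of a turn 7.16, either way. A call with a gripper value outside its range is refused whole. The fingers move at their own pace and stop on an object; "grip_force" is the grip in N (left out, the last holds). Time passes only in rows, so rows that do not move let the fingers close. It gives the time, the measured TCP pose, the force and the opening at its end, in the units of the state.
- arm.observe(): the state, without advancing time (a new reading comes with each control period).
- arm.grab_frame(name): name is "scene" or "side" or "wrist"; returns (picture, depth): 480x640x3 uint8, red, green, blue; 480x640 float32, m along the optical axis (not along the pixel's ray), 0 where there is no reading.
- arm.camera_model(name): a dict with "K" (3x3 intrinsics, pixels), "pose" (4x4, takes a point from camera to world coordinates). Camera axes: x right, y up, looking along -z (the intrinsics and any distortion apply to the point x, -y, -z); pixel columns grow to the right and rows downward; lengths in m; the calibration is good to about 2 mm. A picture is of the moment at which its call begins: read the wrist's pose just before it. camera_model takes no time and is no camera call; for the wrist camera it gives the pose at the moment of the call.
- arm.finish_job(): hands the job in, once; it reports no verdict.
Trained networks look in the newest picture that a camera, given by its name, has taken for a name from the list of things; names that differ only in an ending like _2 or _b are one class to them, and where a whole thing is asked for, a point or a joint stands for the part that bears it (a point fixed in the world has none). Each returns a list of dicts, best first, with "confidence" (0 to 1); they miss things now and then, are a little off and sometimes report something else, mostly with a low value. They report only what shows in the picture. A call takes as long as a camera call. They do not tell look-alikes from the thing itself.
- arm.spot_in(name, camera): "location" ([x, y, z] in m, in the coordinates of the camera as it stood for that picture, good to about 4 mm: the middle of the surface that is visible of it).
- arm.regions_of(name, camera): "region" (480x640 bool, what is visible of it).
The state is a dict: "t": time; "joint_positions": joint angles; "joint_velocities": joint speeds; "effort": joint torques, N m; "eef_pos": TCP position; "tcp_rot": TCP orientation; "wrist_force": force on the tool from outside, world axes, zero at the start; "wrist_torque": the same for the moment, N m; "width": opening from 0.0 (shut) to 1.0 (fully open).
Only numpy, scipy, OpenCV 4.12 (cv2) and the standard library are available. Lean on these libraries where they do the work, as an engineer would, in place of code of your own. Each camera call takes 0.05 s, during which the arm holds its last target.

## Working session

There is one attempt and no reset: what is moved stays moved. The work goes in short steps, Python scripts to look and compute and a tool call to move; the robot and the scene stay as the last step left them, time stands still between calls to the robot, and variables do not carry over. Pictures are saved under pics/ and viewed, and the job is handed in when it is done.

Besides the shell and the picture viewer there is one more tool, called as name(argument=value, ...), one argument or row to a line, values as JSON. drive_tool: Moves the arm, as the interface text tells. Its arguments: {"type":"object","properties":{"increments":{"type":"array"},"grip_force":{"type":"number"}},"required":["increments"]}

```bash
ls; mkdir -p pics; cat > h.py <<'E'
import numpy as np,cv2
from bench import arm
def toW(cam,p,M=None):
    M=M or arm.camera_model(cam); P=np.array(M["pose"]); return (P@np.r_[p,1])[:3]
def pix2w(M,u,v,d):
    K=np.array(M["K"]); x=(u-K[0,2])/K[0,0]*d; y=(v-K[1,2])/K[1,1]*d
    return (np.array(M["pose"])@np.r_[x,-y,-d,1])[:3]
def cloud(cam):
    M=arm.camera_model(cam); im,d=arm.grab_frame(cam)
    K=np.array(M["K"]); v,u=np.mgrid[:480,:640]
    x=(u-K[0,2])/K[0,0]*d; y=(v-K[1,2])/K[1,1]*d
    P=np.stack([x,-y,-d,np.ones_like(d)],-1)@np.array(M["pose"]).T
    return im,d,P[...,:3]
def save(n,im): cv2.imwrite('pics/'+n+'.png',im[...,::-1])
E
python3 - <<'E'
from h import *
for c in ["scene","side","wrist"]:
    im,d,P=cloud(c); save(c+'0',im); np.savez('/tmp/'+c+'0',im=im,d=d,P=P)
    M=arm.camera_model(c);print(c,{k:np.round(v,3).tolist() if not isinstance(v,str) else v for k,v in M.items()})
    for n in ["idler_wheel","swing_handle","pin_seat","tensioner"]:
        for r in arm.spot_in(n,c): print(c,n,round(r["confidence"],2),np.round(toW(c,r["location"]),4))
s=arm.observe();print(s)
E
```

```text
pics
scene {'K': [[510.213, 0.0, 319.175], [0.0, 510.213, 236.269], [0.0, 0.0, 1.0]], 'pose': [[-0.788, 0.259, -0.559, -0.166], [-0.615, -0.361, 0.7, 0.793], [-0.02, 0.896, 0.444, 0.563], [0.0, 0.0, 0.0, 1.0]]}
scene idler_wheel 0.48 [ 0.4911 -0.3604  0.0153]
scene swing_handle 0.78 [0.4979 0.3737 0.0703]
scene swing_handle 0.66 [0.3676 0.0245 0.0088]
scene tensioner 0.62 [0.4039 0.3128 0.0115]
side {'K': [[500.267, 0.0, 315.842], [0.0, 500.267, 244.678], [0.0, 0.0, 1.0]], 'pose': [[0.994, 0.037, -0.104, 0.311], [-0.109, 0.469, -0.876, -1.182], [0.016, 0.882, 0.47, 0.712], [0.0, 0.0, 0.0, 1.0]]}
side idler_wheel 0.9 [ 0.3903 -0.3544  0.0238]
side idler_wheel 0.85 [ 0.4917 -0.3784  0.0211]
side idler_wheel 0.49 [0.4468 0.3316 0.0525]
side swing_handle 0.46 [0.495  0.3639 0.0744]
side pin_seat 0.54 [0.4479 0.3219 0.0502]
side tensioner 0.73 [0.4071 0.2837 0.015 ]
wrist {'K': [[347.718, 0.0, 311.011], [0.0, 347.718, 240.913], [0.0, 0.0, 1.0]], 'pose': [[1.0, 0.0, 0.001, 0.626], [-0.0, 0.951, 0.311, 0.079], [-0.001, -0.311, 0.951, 0.374], [0.0, 0.0, 0.0, 1.0]]}
wrist idler_wheel 0.69 [ 0.3792 -0.3496  0.0204]
{'t': 0.75, 'joint_positions': array([ 0.03379613,  0.68903047, -0.19460891,  1.56528227,  0.15727343,
        0.90249172, -0.21509238]), 'joint_velocities': array([ 1.98048167e-04,  7.39953126e-04, -1.29950869e-03, -8.63757921e-05,
       -1.32443747e-03,  3.10154922e-04, -1.71798588e-03]), 'effort': array([ 6.49651738e-04, -5.39468122e+01, -1.26671769e+00, -1.58870584e+01,
        9.92187968e-03,  1.45661248e-03, -9.23826775e-06]), 'eef_pos': array([6.25040339e-01, 4.02347359e-05, 2.42365105e-01]), 'tcp_rot': array([ 9.99999996e-01,  1.10434326e-05,  8.32167732e-05, -1.95534807e-05]), 'wrist_force': array([-0.62230311,  0.09260595,  0.87795996]), 'wrist_torque': array([-0.001373  , -0.00185531, -0.02796924]), 'width': 0.9998889466051256}
```

View pics/scene0.png

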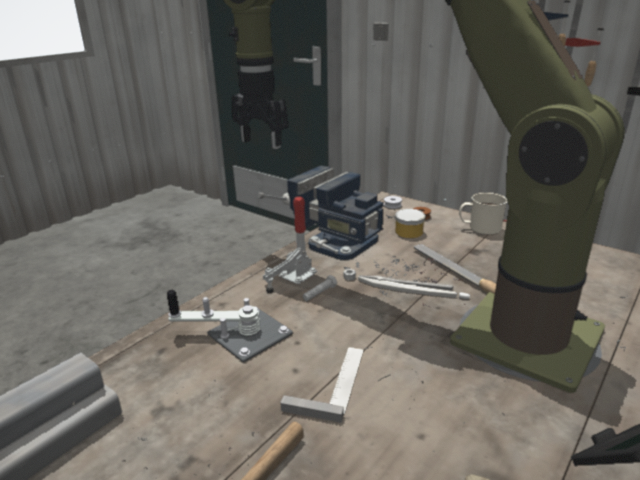

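View pics/side0.png

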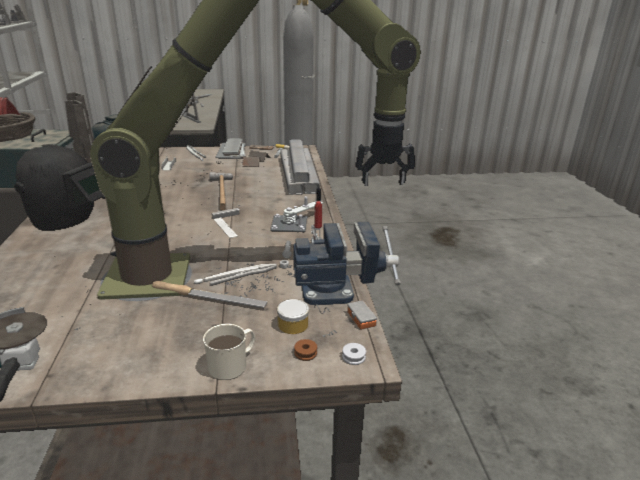

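View pics/wrist0.png

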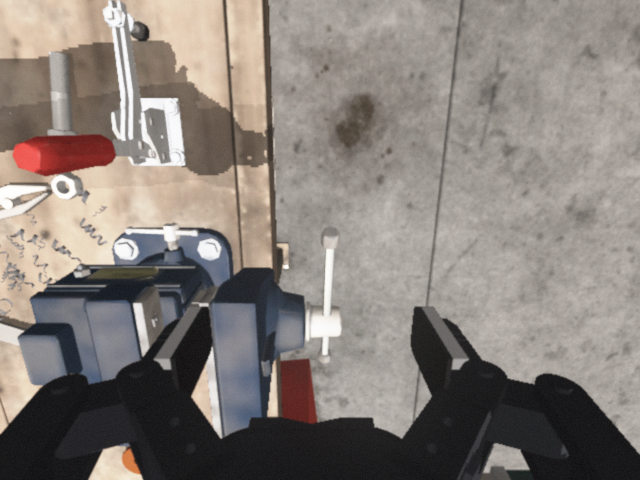

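The side view shows the white wheel at (354,353), with the brown look-alike at (306,349). The tin is at (293,316) and the box at (362,316). The scene view shows the tensioner with its handle at (173,302), the pin at about (207,307) and the pivot at (248,318). Next I measure these.

```bash
python3 - <<'E'
import numpy as np,cv2
S=np.load('/tmp/side0.npz');C=np.load('/tmp/scene0.npz')
P=S['P']; 
m=(np.abs(P[...,2]-0.02)<0.006)&(np.hypot(P[...,0]-.4917,P[...,1]+.378)<.04)
q=P[m];print('wheel side',len(q),q.min(0),q.max(0),np.median(q,0))
(c,r)=cv2.minEnclosingCircle(q[:,:2].astype(np.float32));print(c,r)
P=C['P']
m=(np.abs(P[...,2]-0.02)<0.006)&(np.hypot(P[...,0]-.4917,P[...,1]+.378)<.05)
q=P[m];print('wheel scene',len(q)); 
if len(q): print(cv2.minEnclosingCircle(q[:,:2].astype(np.float32)))
for nm,Q in(('side',S['P']),('scene',C['P'])):
  def f(x0,x1,y0,y1,z0,z1):
    m=(Q[...,0]>x0)&(Q[...,0]<x1)&(Q[...,1]>y0)&(Q[...,1]<y1)&(Q[...,2]>z0)&(Q[...,2]<z1);return Q[m]
  for t,a in dict(high=(.3,.6,.2,.45,.062,.11),arm=(.3,.6,.2,.45,.038,.050)).items():
    q=f(*a); print(nm,t,len(q)); 
    if t=='high' : 
      # cluster
      from scipy.cluster.hierarchy import fcluster,linkage
      l=fcluster(linkage(q[:,:2],'single'),.012,'distance')
      for k in set(l): print(k,(l==k).sum(),q[l==k].mean(0).round(4),q[l==k].max(0).round(4),q[l==k].min(0).round(4))
    else: print(q.mean(0),cv2.minAreaRect(q[:,:2].astype(np.float32)))
# obstacles height
P=S['P']
for y0 in np.arange(-.45,.5,.05):
  m=(P[...,1]>y0)&(P[...,1]<y0+.05)&(P[...,0]>.3)&(P[...,0]<.75)&(P[...,2]<.2)&(P[...,2]>0.03)
  print(round(y0,2), P[m].max(0).round(3) if m.any() else None, P[m].min(0).round(3) if m.any() else None)
im=cv2.resize(C['im'][270:370,140:310],None,fx=4.5,fy=4.5,interpolation=cv2.INTER_CUBIC);cv2.imwrite('pics/crop1.png',im[...,::-1])
im=cv2.resize(S['im'][180:250,250:350],None,fx=7,fy=7,interpolation=cv2.INTER_CUBIC);cv2.imwrite('pics/crop2.png',im[...,::-1])
E
```

```text
wheel side 302 [ 0.4679341  -0.39548318  0.01448511] [ 0.51651782 -0.3448268   0.02415307] [ 0.49180735 -0.37250286  0.02079762]
(0.4927014708518982, -0.37025779485702515) 0.02620900422334671
wheel scene 116
((0.49504363536834717, -0.36878088116645813), 0.026491355150938034)
side high 69
1 53 [0.4989 0.3619 0.0796] [0.5068 0.37   0.0974] [0.4915 0.354  0.062 ]
2 16 [0.4529 0.3294 0.0726] [0.4562 0.3357 0.0803] [0.4488 0.3233 0.0621]
side arm 155
[0.43511606 0.31027748 0.04551828] ((0.4407974183559418, 0.3237627148628235), (0.15110424160957336, 0.0662543922662735), 55.944610595703125)
scene high 238
1 182 [0.4986 0.3702 0.0792] [0.508  0.3774 0.094 ] [0.4922 0.3597 0.0625]
2 56 [0.4543 0.3345 0.0707] [0.4608 0.3389 0.0778] [0.4502 0.3285 0.063 ]
scene arm 868
[0.44188205 0.32620101 0.04351979] ((0.4433138370513916, 0.32898837327957153), (0.15165692567825317, 0.07064062356948853), 57.902122497558594)
-0.45 None None
-0.4 None None
-0.35 None None
-0.3 [ 0.555 -0.25   0.053] [ 0.336 -0.285  0.03 ]
-0.25 [ 0.548 -0.209  0.053] [ 0.336 -0.25   0.03 ]
-0.2 [ 0.642 -0.15   0.164] [ 0.399 -0.17   0.031]
-0.15 [ 0.651 -0.1    0.164] [ 0.385 -0.15   0.03 ]
-0.1 [ 0.648 -0.05   0.164] [ 0.385 -0.1    0.047]
-0.05 [ 0.642 -0.001  0.162] [ 0.464 -0.05   0.098]
-0.0 [0.645 0.05  0.163] [0.457 0.    0.109]
0.05 [0.477 0.097 0.179] [0.448 0.051 0.046]
0.1 [0.467 0.149 0.052] [0.457 0.101 0.038]
0.15 [0.465 0.173 0.058] [0.455 0.15  0.031]
0.2 [0.433 0.249 0.031] [0.433 0.249 0.031]
0.25 [0.434 0.299 0.062] [0.377 0.252 0.031]
0.3 [0.481 0.35  0.08 ] [0.412 0.3   0.038]
0.35 [0.511 0.377 0.097] [0.469 0.352 0.044]
0.4 None None
0.45 None None
```

View pics/crop1.png

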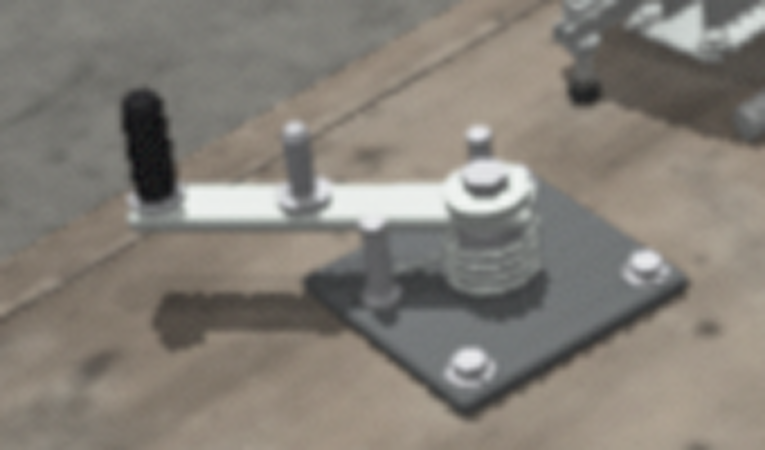

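View pics/crop2.png

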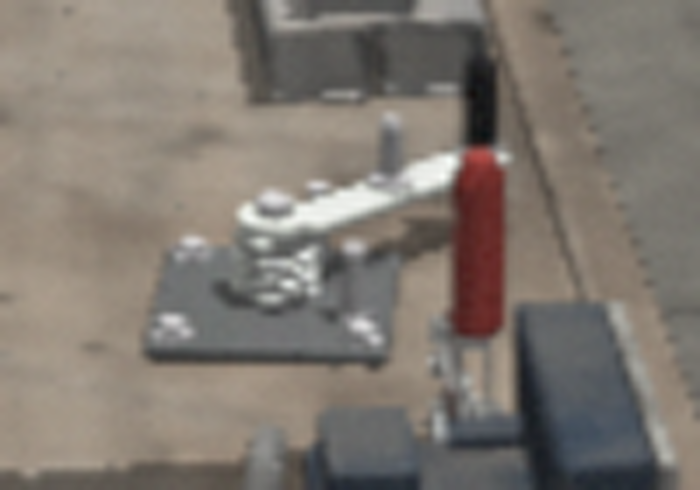

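drive_tool(
  increments=[
    {"jaw": 8.5,"dp": [-1.1,3.1,0],"angular": [0,0,0]},
    {"jaw": 8.5,"dp": [-1.1,3.1,0],"angular": [0,0,0]},
    {"jaw": 8.5,"dp": [-1.1,3.1,0],"angular": [0,0,0]},
    {"jaw": 8.5,"dp": [-1.1,3.1,0],"angular": [0,0,0]},
    {"jaw": 8.5,"dp": [-1.1,3.1,0],"angular": [0,0,0]},
    {"jaw": 8.5,"dp": [-1.1,3.1,0],"angular": [0,0,0]},
    {"jaw": 8.5,"dp": [-1.1,3.1,0],"angular": [0,0,0]},
    {"jaw": 8.5,"dp": [-1.1,3.1,0],"angular": [0,0,0]},
    {"jaw": 8.5,"dp": [-1.1,3.1,0],"angular": [0,0,0]},
    {"jaw": 8.5,"dp": [-1.1,3.1,0],"angular": [0,0,0]},
    {"jaw": 8.5,"dp": [-1.1,3.1,0],"angular": [0,0,0]},
    {"jaw": 8.5,"dp": [-1.1,3.1,0],"angular": [0,0,0]},
    {"jaw": 8.5,"dp": [0,0,0],"angular": [0,0,0]},
  ],
)

```text
t: 1.83
eef_pos: [0.4912, -0.3855, 0.2397]
tcp_rot: [1.0, 0.005, 0.002, -0.001]
wrist_force: [-0.5, -1.5, -0.2]
width: 0.999
```

```bash
python3 - <<'E'
from h import *
print(arm.tcp_to_tips)
im,d,P=cloud("wrist"); save('w1',im)
m=(np.abs(P[...,2]-0.02)<0.005)&(np.hypot(P[...,0]-.493,P[...,1]+.370)<.04)
q=P[m];print(len(q),cv2.minEnclosingCircle(q[:,:2].astype(np.float32)),np.median(q,0))
for r in arm.spot_in("idler_wheel","wrist"): print(r["confidence"],toW("wrist",r["location"]))
print(arm.observe()['eef_pos'],arm.observe()['tcp_rot'])
E
```

```text
0.011
1650 ((0.49588534235954285, -0.37102818489074707), 0.025111794471740723) [ 0.49579676 -0.36988513  0.02027517]
0.61 [ 0.39795459 -0.33974631  0.02235066]
0.56 [ 0.50702419 -0.36035057  0.01898229]
[ 0.49481771 -0.37824932  0.23979294] [ 0.99995133  0.00837242  0.003416   -0.00394703]
```

View pics/w1.png

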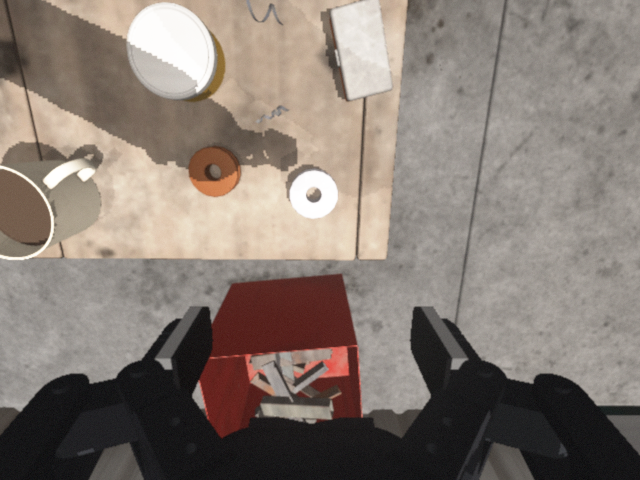

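The wrist view shows the white wheel at (314,194), the brown one at (214,170), the box at (360,48), clear of where the jaws will go. Three views agree on the wheel at about (0.495,-0.370). I descend part way.

drive_tool(
  increments=[
    {"jaw": 8.5,"dp": [0,-0.4,1.5],"angular": [0,0,0]},
    {"jaw": 8.5,"dp": [0,-0.4,2.5],"angular": [0,0,0]},
    {"jaw": 8.5,"dp": [0,0,2.5],"angular": [0,0,0]},
    {"jaw": 8.5,"dp": [0,0,2.5],"angular": [0,0,0]},
    {"jaw": 8.5,"dp": [0,0,2.5],"angular": [0,0,0]},
    {"jaw": 8.5,"dp": [0,0,2.0],"angular": [0,0,0]},
    {"jaw": 8.5,"dp": [0,0,1.0],"angular": [0,0,0]},
    {"jaw": 8.5,"dp": [0,0,0],"angular": [0,0,0]},
    {"jaw": 8.5,"dp": [0,0,0],"angular": [0,0,0]},
    {"jaw": 8.5,"dp": [0,0,0],"angular": [0,0,0]},
  ],
)

```text
t: 2.77
eef_pos: [0.5095, -0.3522, 0.0939]
tcp_rot: [1.0, 0.019, 0.011, -0.008]
wrist_force: [-0.1, -0.5, -0.5]
width: 0.995
```

```bash
python3 - <<'E'
from h import *
from scipy.spatial.transform import Rotation as R
im,d,P=cloud("wrist"); save('w2',im)
m=(np.abs(P[...,2]-0.02)<0.005)&(np.hypot(P[...,0]-.495,P[...,1]+.370)<.035)
q=P[m];print(len(q),cv2.minEnclosingCircle(q[:,:2].astype(np.float32)),np.median(q,0))
s=arm.observe();print(s['eef_pos'],R.from_quat(s['tcp_rot']).as_matrix().round(3),abs(s['joint_velocities']).max())
E
```

```text
3871 ((0.49574342370033264, -0.37057945132255554), 0.024950847029685974) [ 0.49563928 -0.36926207  0.02033216]
[ 0.50985911 -0.35236563  0.09436003] [[ 0.999  0.038  0.022]
 [ 0.037 -0.999  0.015]
 [ 0.023 -0.014 -1.   ]] 0.007343159863677062
```

View pics/w2.png

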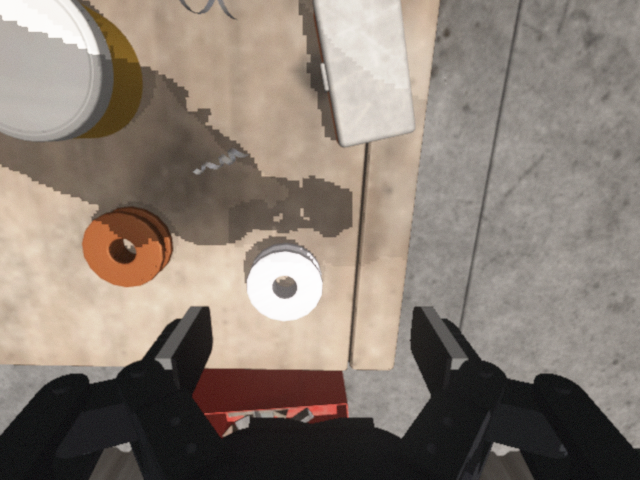

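The wrist view shows the white wheel at (284,287), offset from the tool by about 14 mm in x and 18 mm in y. The tool has also tilted slightly. I add a delta helper.

```bash
cat >> h.py <<'E'
from scipy.spatial.transform import Rotation as R
def delta(x,y,z,yaw):
    s=arm.observe(); r=R.from_quat(s['tcp_rot']); 
    c,n=np.cos(np.radians(yaw)),np.sin(np.radians(yaw))
    t=R.from_matrix(np.array([[c,n,0],[n,-c,0],[0,0,-1]]))
    print('t',round(s['t'],2),'pos',s['eef_pos'].round(4),'dp cm',(r.inv().apply(np.array([x,y,z])-s['eef_pos'])*100).round(2),'rot deg',np.degrees((r.inv()*t).as_rotvec()).round(2),'F',s['wrist_force'].round(1),'w',round(s['width']*8.54,2),'v',abs(s['joint_velocities']).max().round(3),'q7',s['joint_positions'].round(2))
E
python3 -c "
from h import *
delta(.4955,-.3705,.06,0)"
```

```text
t 2.82 pos [ 0.5099 -0.3524  0.0944] dp cm [-1.58  1.81  3.38] rot deg [-0.85 -1.29  2.14] F [-0.9  0.5  1.2] w 8.5 v 0.007 q7 [ 0.66  0.88 -0.21  1.7   0.25  0.58  0.35]
```

drive_tool(
  increments=[
    {"jaw": 8.5,"dp": [-0.8,0.9,0.5],"angular": [-0.4,-0.7,1.1]},
    {"jaw": 8.5,"dp": [-0.8,0.9,0.8],"angular": [-0.4,-0.6,1.1]},
    {"jaw": 8.5,"dp": [0,0,1.0],"angular": [0,0,0]},
    {"jaw": 8.5,"dp": [0,0,0],"angular": [0,0,0]},
    {"jaw": 8.5,"dp": [0,0,0],"angular": [0,0,0]},
  ],
)

```text
t: 3.23
eef_pos: [0.4943, -0.3757, 0.0725]
tcp_rot: [1.0, -0.004, 0.001, 0.003]
wrist_force: [-0.3, -0.2, -0.3]
width: 0.997
```

```bash
python3 -c "
from h import *
delta(.4955,-.3705,.0135,0)"
```

```text
t 3.23 pos [ 0.4943 -0.3757  0.0725] dp cm [ 0.1  -0.55  5.9 ] rot deg [ 0.34 -0.15 -0.44] F [-0.3 -0.2 -0.3] w 8.51 v 0.022 q7 [ 0.67  0.91 -0.17  1.7   0.26  0.55  0.33]
```

drive_tool(
  increments=[
    {"jaw": 8.5,"dp": [0.1,-0.5,0.8],"angular": [0.3,-0.1,-0.4]},
    {"jaw": 8.5,"dp": [0,0,1.2],"angular": [0,0,0]},
    {"jaw": 8.5,"dp": [0,0,1.2],"angular": [0,0,0]},
    {"jaw": 8.5,"dp": [0,0,1.0],"angular": [0,0,0]},
    {"jaw": 8.5,"dp": [0,0,0.3],"angular": [0,0,0]},
    {"jaw": 8.5,"dp": [0,0,0],"angular": [0,0,0]},
    {"jaw": 8.5,"dp": [0,0,0],"angular": [0,0,0]},
  ],
)

```text
t: 3.82
eef_pos: [0.4952, -0.3687, 0.0209]
tcp_rot: [1.0, 0.001, -0.0, -0.001]
wrist_force: [0.6, 0.4, -0.0]
width: 0.997
```

```bash
python3 -c "
from h import *
delta(.4955,-.3705,.0135,0)"
```

```text
t 3.82 pos [ 0.4952 -0.3687  0.0209] dp cm [0.03 0.18 0.74] rot deg [-0.14  0.05  0.06] F [ 0.6  0.4 -0. ] w 8.52 v 0.014 q7 [ 0.65  0.99 -0.15  1.71  0.28  0.46  0.32]
```

drive_tool(
  increments=[
    {"jaw": 8.5,"dp": [0,0.2,0.4],"angular": [0,0,0]},
    {"jaw": 8.5,"dp": [0,0,0.3],"angular": [0,0,0]},
    {"jaw": 8.5,"dp": [0,0,0],"angular": [0,0,0]},
    {"jaw": 5.6,"dp": [0,0,0],"angular": [0,0,0]},
    {"jaw": 5.6,"dp": [0,0,0],"angular": [0,0,0]},
    {"jaw": 5.6,"dp": [0,0,0],"angular": [0,0,0]},
    {"jaw": 5.6,"dp": [0,0,0],"angular": [0,0,0]},
  ],
  grip_force=50,
)

```text
t: 4.4
eef_pos: [0.4962, -0.3718, 0.0146]
tcp_rot: [1.0, 0.0, 0.001, -0.0]
wrist_force: [-0.1, -0.7, 0.1]
width: 0.656
```

```bash
python3 -c "
from h import *
delta(.4955,-.3705,.0135,0)
im,d,P=cloud('wrist'); save('w3',im)
"
```

```text
t 4.4 pos [ 0.4962 -0.3718  0.0146] dp cm [-0.07 -0.13  0.11] rot deg [-0.04 -0.09  0.04] F [-0.1 -0.7  0.1] w 5.6 v 0.005 q7 [ 0.65  1.   -0.15  1.71  0.28  0.45  0.32]
```

View pics/w3.png

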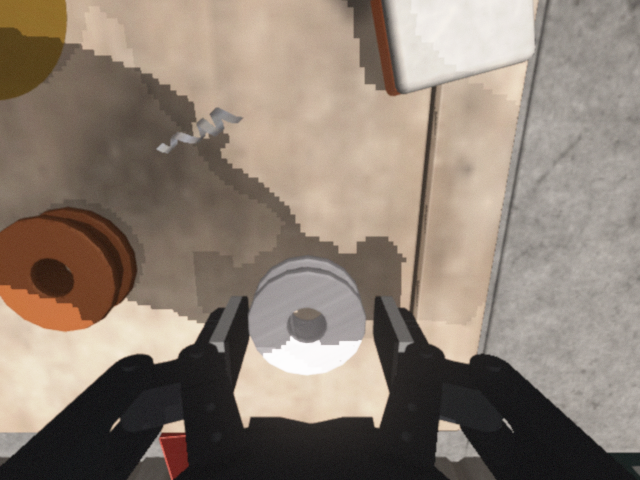

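The white wheel sits centred between the pads at (307,325). I close on it.

drive_tool(
  increments=[
    {"jaw": 4.0,"dp": [0,-0.1,0],"angular": [0,0,0]},
    {"jaw": 4.0,"dp": [0,0,0],"angular": [0,0,0]},
    {"jaw": 4.0,"dp": [0,0,0],"angular": [0,0,0]},
    {"jaw": 4.0,"dp": [0,0,0],"angular": [0,0,0]},
    {"jaw": 4.0,"dp": [0,0,-1.0],"angular": [0,0,0]},
    {"jaw": 4.0,"dp": [0,0,-1.5],"angular": [0,0,0]},
    {"jaw": 4.0,"dp": [0,0,-1.5],"angular": [0,0,0]},
    {"jaw": 4.0,"dp": [0,0,0],"angular": [0,0,0]},
  ],
  grip_force=70,
)

```text
t: 5.12
eef_pos: [0.4951, -0.3702, 0.0568]
tcp_rot: [1.0, 0.0, -0.0, -0.001]
wrist_force: [0.9, -0.4, -0.8]
width: 0.554
```

```bash
python3 -c "
from h import *
im,d,P=cloud('wrist'); save('w4',im)
delta(.52,-.37,.27,0)
im,d,P=cloud('side'); save('s4',im[260:400,220:420].repeat(3,0).repeat(3,1))
"
```

```text
t 5.17 pos [ 0.4946 -0.3699  0.0557] dp cm [  2.5   -0.04 -21.43] rot deg [-0.15  0.12  0.05] F [-0.1 -0.6 -0.4] w 4.71 v 0.033 q7 [ 0.66  0.94 -0.17  1.71  0.27  0.52  0.33]
```

View pics/w4.png

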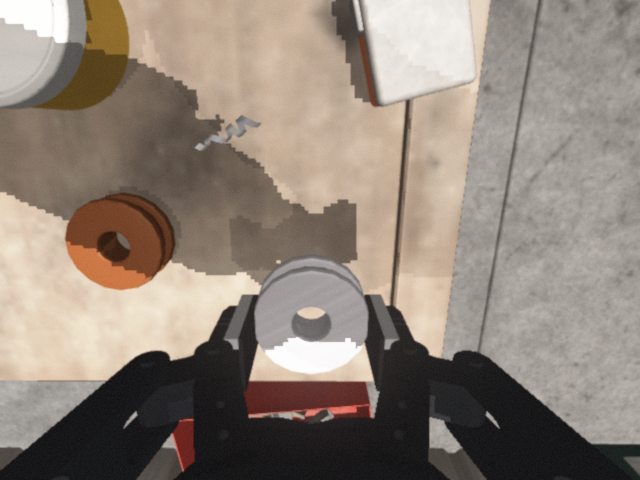

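View pics/s4.png

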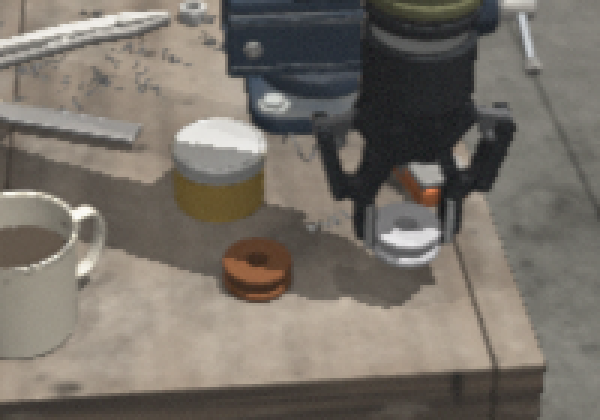

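The wheel is held level, at (311,320) in the wrist view. I lift and turn the jaws to lie along world y, which clears both pin and handle.

drive_tool(
  increments=[
    {"jaw": 4.0,"dp": [0,0,-2],"angular": [0,0,0]},
    {"jaw": 4.0,"dp": [0,0,-2.5],"angular": [0,0,0]},
    {"jaw": 4.0,"dp": [0,0,-2.5],"angular": [0,0,0]},
    {"jaw": 4.0,"dp": [0,0,-2.5],"angular": [0,0,0]},
    {"jaw": 4.0,"dp": [0,0,-2.5],"angular": [0,0,0]},
    {"jaw": 4.0,"dp": [0,0,-2.5],"angular": [0,0,0]},
    {"jaw": 4.0,"dp": [0,0,-2.5],"angular": [0,0,0]},
    {"jaw": 4.0,"dp": [0,0,-2.5],"angular": [0,0,0]},
    {"jaw": 4.0,"dp": [0,0,-1],"angular": [0,0,0]},
    {"jaw": 4.0,"dp": [0,-2,0],"angular": [0,0,0]},
    {"jaw": 4.0,"dp": [0,-3,0],"angular": [0,0,0]},
    {"jaw": 4.0,"dp": [0,-3,0],"angular": [0,0,0]},
    {"jaw": 4.0,"dp": [0,-3,0],"angular": [0,0,0]},
    {"jaw": 4.0,"dp": [0,-3,0],"angular": [0,0,0]},
    {"jaw": 4.0,"dp": [0,-3,0],"angular": [0,0,0]},
    {"jaw": 4.0,"dp": [0,-3,0],"angular": [0,0,0]},
    {"jaw": 4.0,"dp": [0,-3,0],"angular": [0,0,0]},
    {"jaw": 4.0,"dp": [0,0,0],"angular": [0,0,0]},
  ],
)

```text
t: 6.72
eef_pos: [0.4865, -0.1309, 0.2546]
tcp_rot: [1.0, -0.003, -0.015, -0.008]
wrist_force: [0.3, 0.3, -0.6]
width: 0.551
```

```bash
python3 -c "
from h import *
delta(.45,.20,.27,0)
delta(.45,.20,.27,90)
"
```

```text
t 6.72 pos [ 0.4865 -0.1309  0.2546] dp cm [ -3.89 -33.08  -0.9 ] rot deg [-0.89  1.76 -0.35] F [ 0.3  0.3 -0.6] w 4.7 v 0.069 q7 [ 0.33  0.53 -0.24  1.88  0.16  0.78  0.  ]
t 6.72 pos [ 0.4865 -0.1309  0.2546] dp cm [ -3.89 -33.08  -0.9 ] rot deg [ -2.09   0.69 -90.34] F [ 0.3  0.3 -0.6] w 4.7 v 0.069 q7 [ 0.33  0.53 -0.24  1.88  0.16  0.78  0.  ]
```

drive_tool(
  increments=[
    {"jaw": 4.0,"dp": [-0.3,-2,-0.5],"angular": [-0.5,0.9,0]},
    {"jaw": 4.0,"dp": [-0.3,-3,-0.4],"angular": [-0.4,0.9,0]},
    {"jaw": 4.0,"dp": [-0.3,-3,0],"angular": [0,0,0]},
    {"jaw": 4.0,"dp": [-0.3,-3,0],"angular": [0,0,0]},
    {"jaw": 4.0,"dp": [-0.3,-3,0],"angular": [0,0,0]},
    {"jaw": 4.0,"dp": [-0.3,-3,0],"angular": [0,0,0]},
    {"jaw": 4.0,"dp": [-0.3,-3,0],"angular": [0,0,0]},
    {"jaw": 4.0,"dp": [-0.3,-3,0],"angular": [0,0,0]},
    {"jaw": 4.0,"dp": [0,-3,0],"angular": [0,0,0]},
    {"jaw": 4.0,"dp": [0,-3,0],"angular": [0,0,0]},
    {"jaw": 4.0,"dp": [0,-1.5,0],"angular": [0,0,0]},
    {"jaw": 4.0,"dp": [0,0,0],"angular": [0,0,-7]},
    {"jaw": 4.0,"dp": [0,0,0],"angular": [0,0,-7]},
    {"jaw": 4.0,"dp": [0,0,0],"angular": [0,0,-7]},
    {"jaw": 4.0,"dp": [0,0,0],"angular": [0,0,-7]},
    {"jaw": 4.0,"dp": [0,0,0],"angular": [0,0,-7]},
    {"jaw": 4.0,"dp": [0,0,0],"angular": [0,0,-7]},
    {"jaw": 4.0,"dp": [0,0,0],"angular": [0,0,0]},
  ],
)

```text
t: 8.22
eef_pos: [0.4556, 0.1897, 0.25]
tcp_rot: [0.932, 0.363, -0.011, -0.001]
wrist_force: [0.7, 0.3, -2.1]
width: 0.55
```

```bash
python3 -c "
from h import *
delta(.45,.23,.2,90)
"
```

```text
t 8.22 pos [0.4556 0.1897 0.25  ] dp cm [ 2.42 -3.3   4.99] rot deg [ -1.06   0.83 -47.38] F [ 0.7  0.3 -2.1] w 4.7 v 0.085 q7 [-0.2   0.54 -0.44  1.92  0.31  0.77 -0.07]
```

drive_tool(
  increments=[
    {"jaw": 4.0,"dp": [0,0,0],"angular": [-0.5,0.4,-6.8]},
    {"jaw": 4.0,"dp": [0,0,0],"angular": [-0.5,0.4,-6.8]},
    {"jaw": 4.0,"dp": [0,0,0],"angular": [0,0,-6.8]},
    {"jaw": 4.0,"dp": [0,0,0],"angular": [0,0,-6.8]},
    {"jaw": 4.0,"dp": [0,0,0],"angular": [0,0,-6.8]},
    {"jaw": 4.0,"dp": [0,0,0],"angular": [0,0,-6.8]},
    {"jaw": 4.0,"dp": [0,0,0],"angular": [0,0,-6.0]},
    {"jaw": 4.0,"dp": [0,0,0],"angular": [0,0,0]},
    {"jaw": 4.0,"dp": [0,0,0],"angular": [0,0,0]},
  ],
)

```text
t: 8.97
eef_pos: [0.4536, 0.1861, 0.2447]
tcp_rot: [0.709, 0.705, -0.007, 0.001]
wrist_force: [-0.3, -0.2, -0.5]
width: 0.548
```

```bash
python3 -c "
from h import *
im,d,P=cloud('wrist'); save('w5',im); np.savez('/tmp/w5',P=P,im=im)
delta(.453,.331,.2,90)
for n in ['pin_seat','swing_handle','idler_wheel']:
  for r in arm.spot_in(n,'wrist'): print(n,r['confidence'],toW('wrist',r['location']))
"
```

```text
t 9.02 pos [0.4536 0.186  0.2447] dp cm [14.55 -0.09  4.3 ] rot deg [-0.55  0.66 -0.28] F [ 0.1 -0.1 -1.3] w 4.67 v 0.011 q7 [-0.07  0.58 -0.67  1.93  0.49  0.81  0.56]
pin_seat 0.57 [0.44925054 0.32447336 0.05132265]
swing_handle 0.91 [0.50335127 0.36199398 0.07871903]
idler_wheel 0.58 [0.45411554 0.18936334 0.24974086]
```

View pics/w5.png

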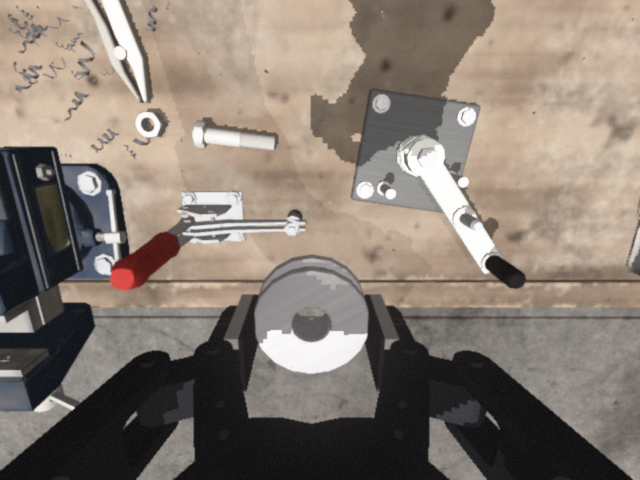

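The wrist view shows the tensioner plate, pivot bolt at about (430,152), pin near (465,214) and handle top near (512,273). The bolt is at (234,137), the nut at (150,125). I zoom in for accuracy.

```bash
python3 - <<'E'
from h import *
Z=np.load('/tmp/w5.npz');P=Z['P'];im=Z['im']
c=cv2.resize(im[130:300,380:550],None,fx=3.5,fy=3.5,interpolation=cv2.INTER_CUBIC);save('c5',c)
for nm,(z0,z1,ce) in dict(pintop=(.070,.082,(.453,.331)),pinlow=(.052,.07,(.453,.331)),handtop=(.089,.097,(.499,.366)),hand=(.05,.09,(.499,.366)),bolt=(.052,.061,(.396,.287)),collar=(.046,.050,(.453,.331))).items():
    m=(P[...,2]>z0)&(P[...,2]<z1)&(np.hypot(P[...,0]-ce[0],P[...,1]-ce[1])<.025)
    q=P[m]; print(nm,len(q), q.mean(0).round(4) if len(q) else '', cv2.minEnclosingCircle(q[:,:2].astype(np.float32)) if len(q) else '')
a=P[(P[...,2]>.041)&(P[...,2]<.047)&(np.hypot(P[...,0]-.453,P[...,1]-.331)<.09)]
print(len(a),a.mean(0),cv2.minAreaRect(a[:,:2].astype(np.float32)))
# wheel in tool frame
s=arm.observe();T=(P-s['eef_pos'])@R.from_quat(s['tcp_rot']).as_matrix()
w=T[(np.hypot(T[...,0],T[...,1])<.035)&(np.abs(T[...,2])<.03)&(P[...,2]>.2)]
print('wheel tool',len(w)); h=np.histogram(w[:,2],20);print(h)
E
```

```text
pintop 141 [0.456  0.3298 0.076 ] ((0.4574567377567291, 0.33069688081741333), 0.004867367446422577)
pinlow 112 [0.4548 0.328  0.061 ] ((0.45849278569221497, 0.32808518409729004), 0.003596297465264797)
handtop 276 [0.5021 0.3643 0.0923] ((0.5025655627250671, 0.3653312921524048), 0.008734414353966713)
hand 512 [0.4993 0.3607 0.0716] ((0.5027107000350952, 0.3651674687862396), 0.009323862381279469)
bolt 341 [0.3988 0.2878 0.0569] ((0.40062519907951355, 0.28843632340431213), 0.015838203951716423)
collar 247 [0.4552 0.3289 0.0481] ((0.45505934953689575, 0.33225521445274353), 0.021877363324165344)
2473 [0.44932885 0.3234266  0.04417326] ((0.4460180997848511, 0.32233530282974243), (0.14988723397254944, 0.06473622471094131), 52.83433532714844)
wheel tool 14537
(array([ 808,  288,  268,  312,  303,  285,  258,  258,  235,  220, 2204,
       6680,  495,  230,  197,  127,  167,  874,  277,   51]), array([-0.0299869 , -0.02770415, -0.0254214 , -0.02313866, -0.02085591,
       -0.01857316, -0.01629041, -0.01400766, -0.01172491, -0.00944217,
       -0.00715942, -0.00487667, -0.00259392, -0.00031117,  0.00197157,
        0.00425432,  0.00653707,  0.00881982,  0.01110257,  0.01338531,
        0.01566806]))
```

View pics/c5.png

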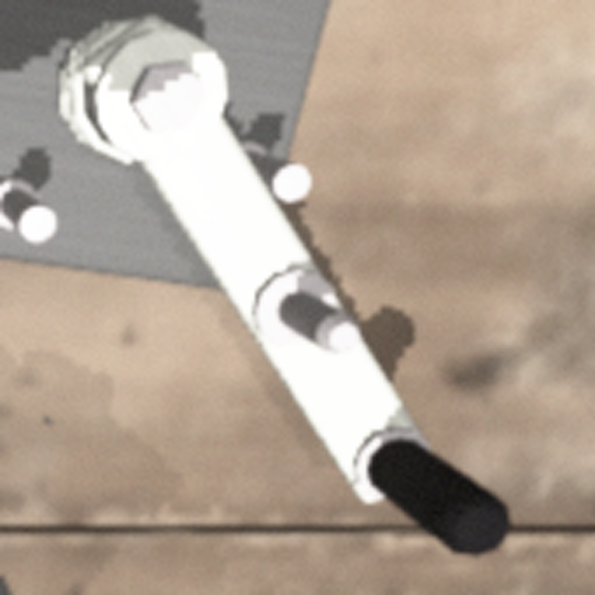

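```bash
python3 - <<'E'
from h import *
Z=np.load('/tmp/w5.npz');P=Z['P'];im=Z['im']
s=arm.observe();T=(P-s['eef_pos'])@R.from_quat(s['tcp_rot']).as_matrix()
m=(np.hypot(T[...,0],T[...,1])<.035)&(np.abs(T[...,2]+.005)<.0022)&(im.min(-1)>60)
w=T[m];print(len(w),cv2.minEnclosingCircle(w[:,:2].astype(np.float32)),np.percentile(w,[.5,50,99.5],axis=0))
A=np.c_[w[:,:2],np.ones(len(w))];print('tilt deg',np.degrees(np.linalg.lstsq(A,w[:,2],rcond=None)[0][:2]))
v,u=np.where((np.hypot(T[...,0],T[...,1])<.035)&(np.abs(T[...,2]+.005)<.0022)); 
# hole: pixels not on wheel inside
ii=np.zeros((480,640),np.uint8);ii[m]=255;cs,h=cv2.findContours(ii,cv2.RETR_CCOMP,cv2.CHAIN_APPROX_NONE)
for c,hh in zip(cs,h[0]):
  if hh[3]>=0 and cv2.contourArea(c)>200:
    q=T[c[:,0,1],c[:,0,0]];print('hole',cv2.minEnclosingCircle(q[:,:2].astype(np.float32)),q[:,:2].mean(0))
E
```

```text
8599 ((-0.0018252229783684015, -0.006600594613701105), 0.0311631690710783) [[-0.02801874 -0.02441981 -0.00637857]
 [-0.00111345 -0.00312223 -0.00444811]
 [ 0.02544983  0.02275207 -0.0029419 ]]
tilt deg [0.13064019 0.08867262]
hole ((-0.0005816083867102861, -0.0007259402191266418), 0.009098737500607967) [-0.00112859 -0.00027194]
```

The wheel is level and centred in the tool, with its underside about 15 mm ahead of the TCP. The pin is at about (0.457,0.331). I move above it.

drive_tool(
  increments=[
    {"jaw": 4.0,"dp": [2,0,0],"angular": [-0.5,0.6,-0.3]},
    {"jaw": 4.0,"dp": [3,0,0],"angular": [0,0,0]},
    {"jaw": 4.0,"dp": [3,0,1],"angular": [0,0,0]},
    {"jaw": 4.0,"dp": [3,0,2],"angular": [0,0,0]},
    {"jaw": 4.0,"dp": [2,0,2],"angular": [0,0,0]},
    {"jaw": 4.0,"dp": [1,0,2],"angular": [0,0,0]},
    {"jaw": 4.0,"dp": [0,0,2],"angular": [0,0,0]},
    {"jaw": 4.0,"dp": [0,0,1],"angular": [0,0,0]},
    {"jaw": 4.0,"dp": [0,0,0],"angular": [0,0,0]},
    {"jaw": 4.0,"dp": [0,0,0],"angular": [0,0,0]},
  ],
)

```text
t: 10.0
eef_pos: [0.4562, 0.3334, 0.1412]
tcp_rot: [0.713, 0.701, 0.002, 0.002]
wrist_force: [0.1, 0.6, -0.7]
width: 0.546
```

```bash
python3 -c "
from h import *
delta(.457,.331,.105,90)
"
```

```text
t 10.0 pos [0.4562 0.3334 0.1412] dp cm [-0.24  0.06  3.62] rot deg [ 0.36 -0.01 -0.92] F [ 0.1  0.6 -0.7] w 4.66 v 0.014 q7 [-0.41  0.8  -0.53  1.83  0.62  0.68  0.25]
```

drive_tool(
  increments=[
    {"jaw": 4.0,"dp": [-0.2,0.05,1],"angular": [0.4,0,-0.9]},
    {"jaw": 4.0,"dp": [0,0,1.2],"angular": [0,0,0]},
    {"jaw": 4.0,"dp": [0,0,0.8],"angular": [0,0,0]},
    {"jaw": 4.0,"dp": [0,0,0],"angular": [0,0,0]},
    {"jaw": 4.0,"dp": [0,0,0],"angular": [0,0,0]},
  ],
)

```text
t: 10.42
eef_pos: [0.4596, 0.3297, 0.1114]
tcp_rot: [0.709, 0.706, 0.002, 0.0]
wrist_force: [-0.5, 0.1, -0.8]
width: 0.548
```

```bash
python3 -c "
from h import *
delta(.457,.331,.105,90)
im,d,P=cloud('wrist'); save('w6',im); np.savez('/tmp/w6',P=P,im=im)
im,d,P=cloud('scene'); save('sc6',cv2.resize(im[230:370,130:330],None,fx=3.5,fy=3.5,interpolation=cv2.INTER_CUBIC))
"
```

```text
t 10.42 pos [0.4596 0.3297 0.1114] dp cm [ 0.13 -0.26  0.63] rot deg [ 0.18 -0.1  -0.23] F [-0.5  0.1 -0.8] w 4.68 v 0.014 q7 [-0.41  0.84 -0.5   1.85  0.66  0.62  0.24]
```

View pics/w6.png

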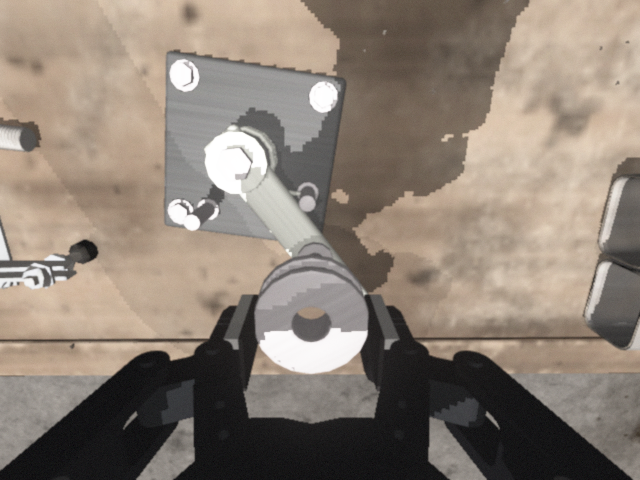

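View pics/sc6.png

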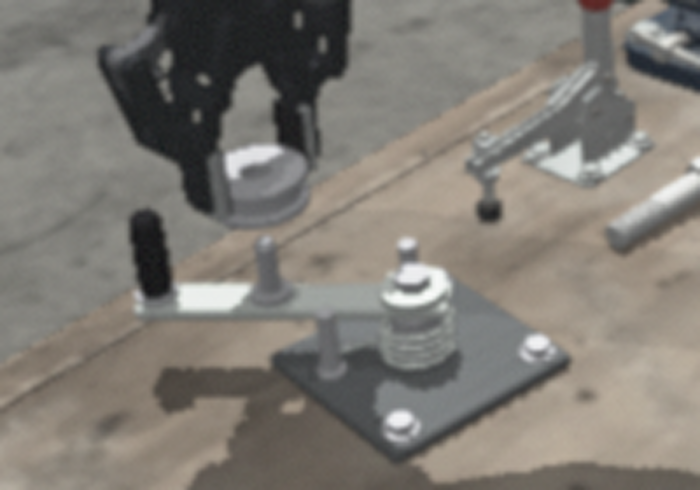

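drive_tool(
  increments=[
    {"jaw": 4.0,"dp": [0.15,-0.3,0.4],"angular": [0.2,-0.1,-0.2]},
    {"jaw": 4.0,"dp": [0,0,0.6],"angular": [0,0,0]},
    {"jaw": 4.0,"dp": [0,0,0],"angular": [0,0,0]},
    {"jaw": 4.0,"dp": [0,0,0],"angular": [0,0,0]},
  ],
)

```text
t: 10.85
eef_pos: [0.4567, 0.3324, 0.1018]
tcp_rot: [0.707, 0.707, 0.001, -0.0]
wrist_force: [0.4, 0.2, -1.2]
width: 0.551
```

```bash
python3 -c "
from h import *
delta(.456,.3315,.063,90)
im,d,P=cloud('side'); save('sd7',cv2.resize(im[120:250,220:380],None,fx=4.5,fy=4.5,interpolation=cv2.INTER_CUBIC))
im,d,P=cloud('scene'); save('sc7',cv2.resize(im[230:370,130:330],None,fx=3.5,fy=3.5,interpolation=cv2.INTER_CUBIC))
"
```

```text
t 10.85 pos [0.4567 0.3324 0.1018] dp cm [-0.1  -0.07  3.88] rot deg [ 0.06 -0.11  0.01] F [ 0.4  0.2 -1.2] w 4.7 v 0.01 q7 [-0.43  0.85 -0.49  1.85  0.68  0.61  0.22]
```

View pics/sd7.png

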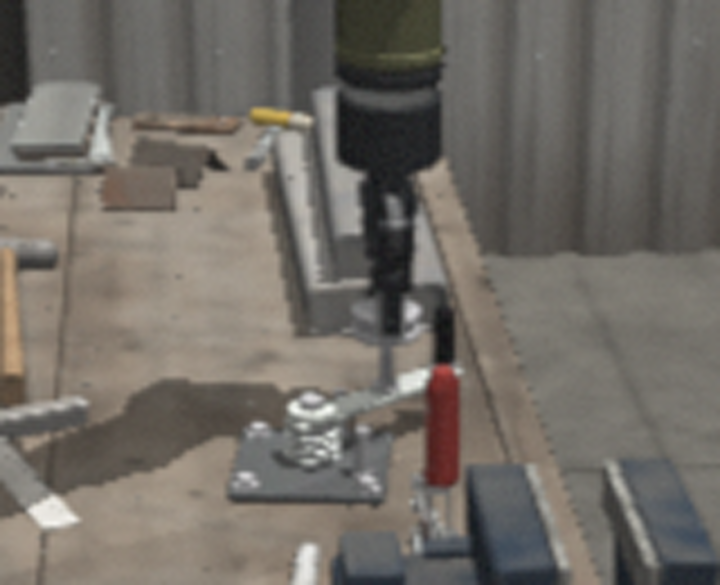

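View pics/sc7.png

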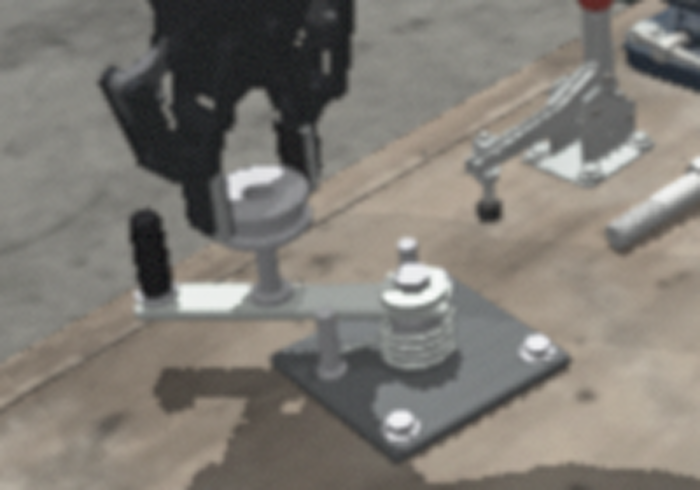

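Both views show the wheel over the pin (scene: wheel at x≈263, pin at x≈267; side: both at about x=386). I lower gently.

drive_tool(
  increments=[
    {"jaw": 4.0,"dp": [-0.1,-0.05,0.5],"angular": [0,0,0]},
    {"jaw": 4.0,"dp": [0,0,0.6],"angular": [0,0,0]},
    {"jaw": 4.0,"dp": [0,0,0.5],"angular": [0,0,0]},
    {"jaw": 4.0,"dp": [0,0,0],"angular": [0,0,0]},
    {"jaw": 4.0,"dp": [0,0,0],"angular": [0,0,0]},
  ],
)

```text
t: 11.37
eef_pos: [0.4564, 0.3311, 0.0843]
tcp_rot: [0.707, 0.707, 0.001, -0.0]
wrist_force: [-0.7, 0.1, -1.2]
width: 0.552
```

```bash
python3 -c "
from h import *
delta(.456,.3315,.063,90)
"
```

```text
t 11.37 pos [0.4564 0.3311 0.0843] dp cm [ 0.04 -0.04  2.13] rot deg [ 0.08 -0.1  -0.02] F [-0.7  0.1 -1.2] w 4.71 v 0.015 q7 [-0.44  0.88 -0.47  1.86  0.7   0.57  0.2 ]
```

The underside is now at 69 mm, below the pin top at 78 mm, with no contact force, so the pin is in the hole.

drive_tool(
  increments=[
    {"jaw": 4.0,"dp": [0,0,0.6],"angular": [0,0,0]},
    {"jaw": 4.0,"dp": [0,0,0.6],"angular": [0,0,0]},
    {"jaw": 4.0,"dp": [0,0,0.4],"angular": [0,0,0]},
    {"jaw": 4.0,"dp": [0,0,0],"angular": [0,0,0]},
    {"jaw": 4.0,"dp": [0,0,0],"angular": [0,0,0]},
  ],
)

```text
t: 11.78
eef_pos: [0.4563, 0.3311, 0.0661]
tcp_rot: [0.707, 0.707, 0.001, -0.0]
wrist_force: [0.2, -0.0, -1.3]
width: 0.547
```

```bash
python3 -c "
from h import *
delta(.456,.3315,.063,90)
im,d,P=cloud('scene'); save('sc8',cv2.resize(im[230:370,130:330],None,fx=3.5,fy=3.5,interpolation=cv2.INTER_CUBIC))
"
```

```text
t 11.78 pos [0.4563 0.3311 0.0661] dp cm [ 0.04 -0.03  0.31] rot deg [ 0.05 -0.09 -0.02] F [ 0.2 -0.  -1.3] w 4.67 v 0.014 q7 [-0.45  0.91 -0.44  1.87  0.73  0.53  0.18]
```

View pics/sc8.png

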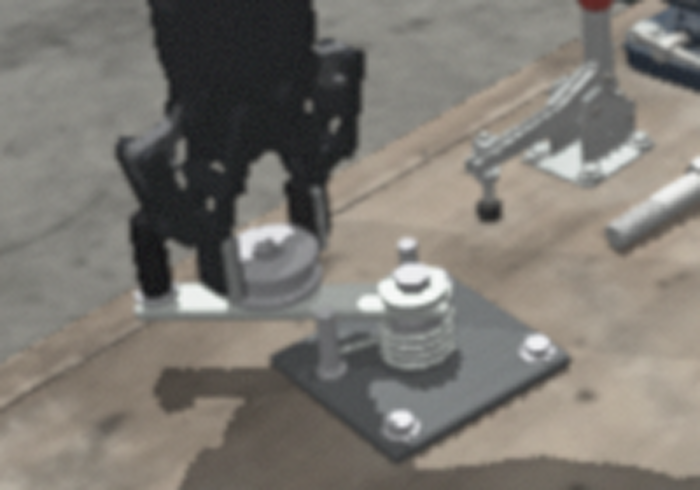

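The pin tip shows through the hole at (270,243). I lower the last 3 mm.

drive_tool(
  increments=[
    {"jaw": 4.0,"dp": [0,0,0.2],"angular": [0,0,0]},
    {"jaw": 4.0,"dp": [0,0,0.1],"angular": [0,0,0]},
    {"jaw": 4.0,"dp": [0,0,0],"angular": [0,0,0]},
    {"jaw": 4.0,"dp": [0,0,0],"angular": [0,0,0]},
  ],
)

```text
t: 12.17
eef_pos: [0.4565, 0.3314, 0.0635]
tcp_rot: [0.707, 0.707, 0.001, -0.0]
wrist_force: [0.4, 0.7, -0.5]
width: 0.552
```

```bash
python3 -c "
from h import *
delta(.456,.3315,.063,90)
"
```

```text
t 12.17 pos [0.4565 0.3314 0.0635] dp cm [ 0.01 -0.05  0.05] rot deg [ 0.1  -0.13 -0.02] F [ 0.4  0.7 -0.5] w 4.72 v 0.003 q7 [-0.46  0.91 -0.44  1.87  0.73  0.53  0.18]
```

drive_tool(
  increments=[
    {"jaw": 4.9,"dp": [0,0,0],"angular": [0,0,0]},
    {"jaw": 5.2,"dp": [0,0,0],"angular": [0,0,0]},
    {"jaw": 6.0,"dp": [0,0,0],"angular": [0,0,0]},
    {"jaw": 7.2,"dp": [0,0,0],"angular": [0,0,0]},
    {"jaw": 7.2,"dp": [0,0,0],"angular": [0,0,0]},
    {"jaw": 7.2,"dp": [0,0,-1],"angular": [0,0,0]},
    {"jaw": 7.2,"dp": [0,0,-2],"angular": [0,0,0]},
    {"jaw": 7.2,"dp": [0,0,-2.5],"angular": [0,0,0]},
    {"jaw": 7.2,"dp": [0,0,-2.5],"angular": [0,0,0]},
    {"jaw": 7.2,"dp": [0,0,0],"angular": [0,0,0]},
    {"jaw": 7.2,"dp": [0,0,0],"angular": [0,0,0]},
  ],
)

```text
t: 13.08
eef_pos: [0.4561, 0.3317, 0.15]
tcp_rot: [0.707, 0.707, 0.002, -0.0]
wrist_force: [-1.1, -0.2, 0.1]
width: 0.845
```

```bash
python3 - <<'E'
from h import *
delta(.5025,.3655,.125,90)
im,d,P=cloud('wrist'); save('w9',im)
for nm,(z0,z1,ce,r) in dict(pintop=(.071,.082,(.457,.331),.01),wheeltop=(.063,.0705,(.457,.331),.03),handtop=(.089,.097,(.5025,.365),.025)).items():
    m=(P[...,2]>z0)&(P[...,2]<z1)&(np.hypot(P[...,0]-ce[0],P[...,1]-ce[1])<r)
    q=P[m]; print(nm,len(q), q.mean(0).round(4) if len(q) else '', cv2.minEnclosingCircle(q[:,:2].astype(np.float32)) if len(q) else '')
im,d,P=cloud('scene'); save('sc9',cv2.resize(im[230:370,130:330],None,fx=3.5,fy=3.5,interpolation=cv2.INTER_CUBIC))
E
```

```text
t 13.08 pos [0.4561 0.3317 0.15  ] dp cm [3.37 4.63 2.52] rot deg [ 0.11 -0.17  0.04] F [-1.1 -0.2  0.1] w 7.21 v 0.054 q7 [-0.39  0.79 -0.55  1.83  0.61  0.7   0.28]
pintop 232 [0.4555 0.3314 0.0766] ((0.4571271538734436, 0.3316670060157776), 0.00534204114228487)
wheeltop 3838 [0.4548 0.3309 0.0681] ((0.4561391770839691, 0.33105555176734924), 0.02501015178859234)
handtop 504 [0.5016 0.3655 0.0923] ((0.5029332637786865, 0.36604565382003784), 0.008794874884188175)
```

View pics/sc9.png

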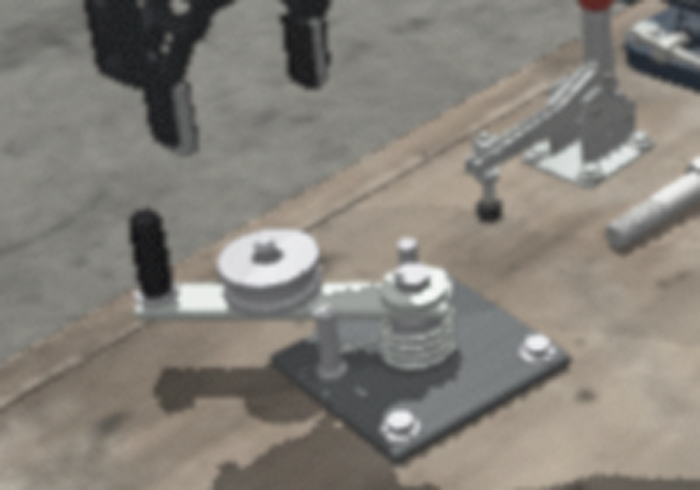

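View pics/w9.png

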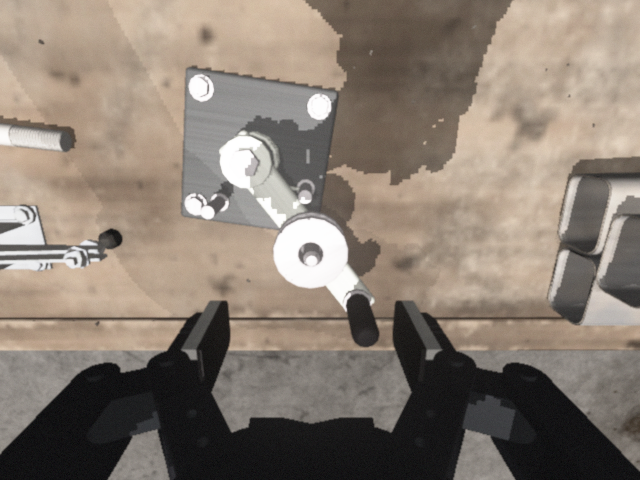

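The wheel is released and seated: its top is at 68 mm, concentric with the pin. The handle axis is at (0.503,0.366). I move over the handle.

drive_tool(
  increments=[
    {"jaw": 5.5,"dp": [1.1,1.5,0],"angular": [0,0,0]},
    {"jaw": 5.5,"dp": [1.2,1.6,0],"angular": [0,0,0]},
    {"jaw": 5.5,"dp": [1.1,1.5,0],"angular": [0,0,0]},
    {"jaw": 5.5,"dp": [0,0,0.5],"angular": [0,0,0]},
    {"jaw": 5.5,"dp": [0,0,1],"angular": [0,0,0]},
    {"jaw": 5.5,"dp": [0,0,0],"angular": [0,0,0]},
    {"jaw": 5.5,"dp": [0,0,0],"angular": [0,0,0]},
  ],
)

```text
t: 13.77
eef_pos: [0.4989, 0.3622, 0.1268]
tcp_rot: [0.706, 0.708, -0.006, 0.0]
wrist_force: [-0.1, 0.3, -0.2]
width: 0.647
```

```bash
python3 -c "
from h import *
delta(.503,.366,.068,90)
im,d,P=cloud('wrist'); save('w10',im)
"
```

```text
t 13.77 pos [0.4989 0.3622 0.1268] dp cm [0.43 0.46 5.87] rot deg [-0.48  0.49  0.19] F [-0.1  0.3 -0.2] w 5.53 v 0.035 q7 [-0.4   0.88 -0.55  1.66  0.61  0.79  0.34]
```

View pics/w10.png

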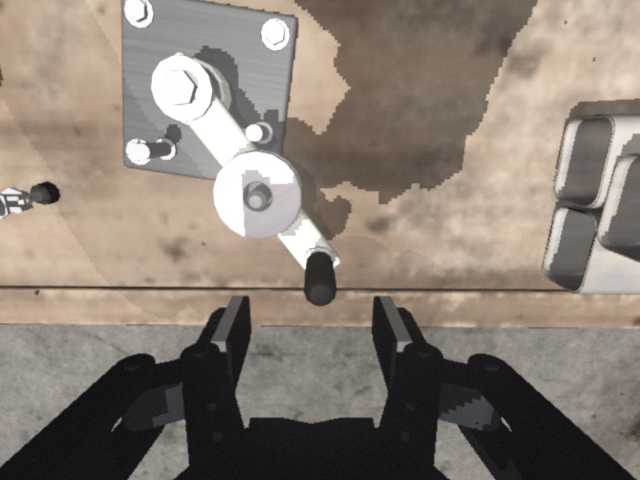

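The handle is at (320,285), about 4 mm off the jaw centre as computed. I correct that and descend.

drive_tool(
  increments=[
    {"jaw": 5.5,"dp": [0.4,0.4,0.5],"angular": [-0.5,0.5,0.2]},
    {"jaw": 5.5,"dp": [0,0,1.2],"angular": [0,0,0]},
    {"jaw": 5.5,"dp": [0,0,1.3],"angular": [0,0,0]},
    {"jaw": 5.5,"dp": [0,0,1.2],"angular": [0,0,0]},
    {"jaw": 5.5,"dp": [0,0,0.4],"angular": [0,0,0]},
    {"jaw": 5.5,"dp": [0,0,0],"angular": [0,0,0]},
    {"jaw": 5.5,"dp": [0,0,0],"angular": [0,0,0]},
  ],
)

```text
t: 14.4
eef_pos: [0.5009, 0.3645, 0.0757]
tcp_rot: [0.707, 0.707, -0.001, 0.0]
wrist_force: [0.4, -0.6, 1.2]
width: 0.643
```

```bash
python3 -c "
from h import *
delta(.503,.366,.068,90)
im,d,P=cloud('scene'); save('sc11',cv2.resize(im[230:370,130:330],None,fx=3.5,fy=3.5,interpolation=cv2.INTER_CUBIC))
"
```

```text
t 14.4 pos [0.5009 0.3645 0.0757] dp cm [0.15 0.21 0.76] rot deg [-0.06  0.11  0.06] F [ 0.4 -0.6  1.2] w 5.49 v 0.009 q7 [-0.43  0.95 -0.5   1.69  0.67  0.69  0.28]
```

View pics/sc11.png

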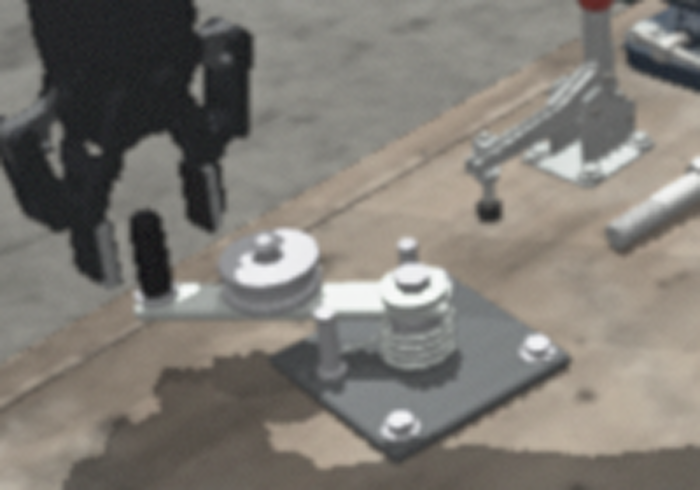

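drive_tool(
  increments=[
    {"jaw": 5.5,"dp": [0.15,0.2,0.5],"angular": [0,0,0]},
    {"jaw": 4.0,"dp": [0,0,0.1],"angular": [0,0,0]},
    {"jaw": 3.0,"dp": [0,0,0],"angular": [0,0,0]},
    {"jaw": 2.2,"dp": [0,0,0],"angular": [0,0,0]},
    {"jaw": 1.0,"dp": [0,0,0],"angular": [0,0,0]},
    {"jaw": 1.0,"dp": [0,0,0],"angular": [0,0,0]},
    {"jaw": 1.0,"dp": [0,0,0],"angular": [0,0,0]},
    {"jaw": 1.0,"dp": [0,0,0],"angular": [0,0,0]},
    {"jaw": 1.0,"dp": [0,0,0],"angular": [0,0,0]},
  ],
  grip_force=80,
)

```text
t: 15.2
eef_pos: [0.5042, 0.3668, 0.0712]
tcp_rot: [0.707, 0.707, 0.001, 0.0]
wrist_force: [0.1, 0.2, -0.2]
width: 0.183
```

```bash
python3 -c "
from h import *
delta(.503,.366,.068,90)
im,d,P=cloud('scene'); save('sc12',cv2.resize(im[230:370,130:330],None,fx=3.5,fy=3.5,interpolation=cv2.INTER_CUBIC))
im,d,P=cloud('wrist'); save('w12',im)
"
```

```text
t 15.2 pos [0.5042 0.3668 0.0712] dp cm [-0.08 -0.12  0.31] rot deg [ 0.09 -0.01  0.02] F [ 0.1  0.2 -0.2] w 1.57 v 0.001 q7 [-0.43  0.96 -0.5   1.68  0.67  0.68  0.28]
```

View pics/sc12.png

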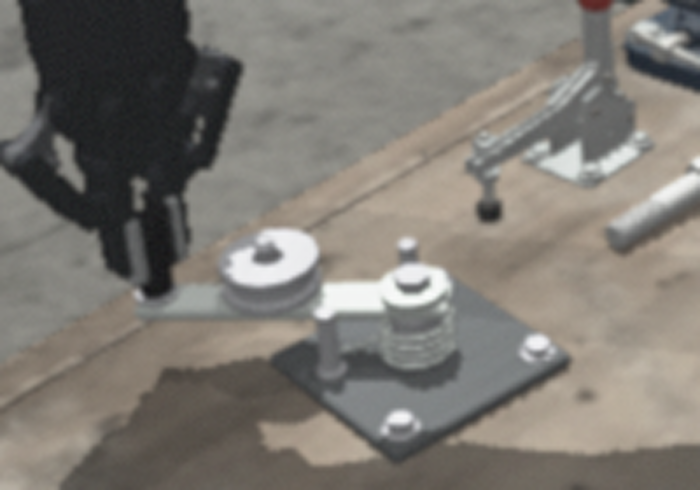

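View pics/w12.png

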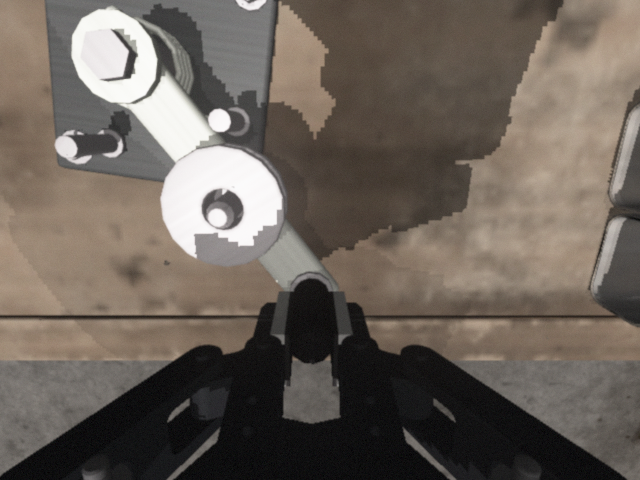

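The handle is firmly between the pads (wrist 312,310; opening 1.57 cm). With the pivot at (0.3986,0.2885) the arm rests at 36.6° and home is about −18.4°. I start the arc.

drive_tool(
  increments=[
    {"jaw": 1.0,"dp": [-0.4,0.3,0],"angular": [0,0,0]},
    {"jaw": 1.0,"dp": [-0.9,0.55,0],"angular": [0,0,0]},
    {"jaw": 1.0,"dp": [-0.9,0.5,0],"angular": [0,0,0]},
    {"jaw": 1.0,"dp": [0,0,0],"angular": [0,0,0]},
  ],
  grip_force=100,
)

```text
t: 15.63
eef_pos: [0.5164, 0.3469, 0.0712]
tcp_rot: [0.706, 0.709, 0.002, -0.003]
wrist_force: [-2.3, 1.4, -0.1]
width: 0.178
```

```bash
cat >> h.py <<'E'
def arc(th=None,yaw=90):
    p=arm.observe()['eef_pos'][:2]-np.array([.3986,.2885]); print('r',np.hypot(*p).round(4),'ang',np.degrees(np.arctan2(p[1],p[0])).round(2))
    if th is not None: 
        t=np.radians(th); delta(.3986+.1315*np.cos(t),.2885+.1315*np.sin(t),.071,yaw)
E
python3 -c "
from h import *
arc(20)"
```

```text
r 0.1315 ang 26.35
t 15.63 pos [0.5164 0.3469 0.0712] dp cm [-1.34  0.57  0.01] rot deg [-0.07 -0.35  0.23] F [-2.3  1.4 -0.1] w 1.52 v 0.029 q7 [-0.39  0.96 -0.51  1.68  0.67  0.68  0.32]
```

drive_tool(
  increments=[
    {"jaw": 1.0,"dp": [-0.96,0.43,0],"angular": [0,0,0]},
    {"jaw": 1.0,"dp": [-0.99,0.35,0],"angular": [0,0,0]},
    {"jaw": 1.0,"dp": [-1.0,0.27,0],"angular": [0,0,0]},
    {"jaw": 1.0,"dp": [-1.0,0.19,0],"angular": [0,0,0]},
    {"jaw": 1.0,"dp": [0,0,0],"angular": [0,0,0]},
  ],
)

```text
t: 16.05
eef_pos: [0.5284, 0.3095, 0.0713]
tcp_rot: [0.705, 0.709, 0.005, -0.007]
wrist_force: [-1.2, 3.8, -3.5]
width: 0.179
```

```bash
python3 -c "
from h import *
arc(0)"
```

```text
r 0.1315 ang 9.19
t 16.05 pos [0.5284 0.3095 0.0713] dp cm [-2.1   0.16 -0.01] rot deg [-0.17 -0.94  0.37] F [-1.2  3.8 -3.5] w 1.53 v 0.032 q7 [-0.32  0.95 -0.51  1.72  0.69  0.65  0.37]
```

drive_tool(
  increments=[
    {"jaw": 1.0,"dp": [-1.04,0.12,0],"angular": [-0.1,-0.5,0.2]},
    {"jaw": 1.0,"dp": [-1.05,0.04,0],"angular": [-0.1,-0.5,0.2]},
    {"jaw": 1.0,"dp": [-1.05,-0.04,0],"angular": [0,0,0]},
    {"jaw": 1.0,"dp": [-1.04,-0.13,0],"angular": [0,0,0]},
    {"jaw": 1.0,"dp": [0,0,0],"angular": [0,0,0]},
  ],
)

```text
t: 16.47
eef_pos: [0.5294, 0.2765, 0.0713]
tcp_rot: [0.706, 0.708, 0.008, -0.005]
wrist_force: [-0.9, 7.4, -5.2]
width: 0.179
```

```bash
python3 -c "
from h import *
arc(-18.4)"
```

```text
r 0.1313 ang -5.25
t 16.47 pos [0.5294 0.2765 0.0713] dp cm [-2.95 -0.61 -0.02] rot deg [ 0.28 -1.09  0.23] F [-0.9  7.4 -5.2] w 1.53 v 0.039 q7 [-0.27  0.93 -0.5   1.77  0.71  0.61  0.38]
```

drive_tool(
  increments=[
    {"jaw": 1.0,"dp": [-1.05,-0.14,0.05],"angular": [0,-0.5,0]},
    {"jaw": 1.0,"dp": [-1.05,-0.22,0.05],"angular": [0,-0.5,0]},
    {"jaw": 1.0,"dp": [-0.7,-0.22,0],"angular": [0,0,0]},
    {"jaw": 1.0,"dp": [0,0,0],"angular": [0,0,0]},
  ],
)

```text
t: 16.8
eef_pos: [0.5266, 0.2599, 0.0714]
tcp_rot: [0.704, 0.71, 0.013, -0.003]
wrist_force: [0.7, 7.3, -8.2]
width: 0.182
```

```bash
python3 -c "
from h import *
arc(-18.4)"
```

```text
r 0.1312 ang -12.57
t 16.8 pos [0.5266 0.2599 0.0714] dp cm [-1.29 -0.34  0.01] rot deg [ 0.76 -1.3   0.55] F [ 0.7  7.3 -8.2] w 1.55 v 0.043 q7 [-0.25  0.92 -0.49  1.81  0.73  0.57  0.38]
```

drive_tool(
  increments=[
    {"jaw": 1.0,"dp": [-0.8,-0.2,0.1],"angular": [0.4,-0.7,0.3]},
    {"jaw": 1.0,"dp": [-0.7,-0.2,0.1],"angular": [0.4,-0.7,0.3]},
    {"jaw": 1.0,"dp": [-0.4,-0.12,0.1],"angular": [0,0,0]},
    {"jaw": 1.0,"dp": [-0.3,-0.1,0],"angular": [0,0,0]},
  ],
)

```text
t: 17.13
eef_pos: [0.5251, 0.2539, 0.0715]
tcp_rot: [0.705, 0.709, 0.013, -0.005]
wrist_force: [2.5, 7.8, -14.4]
width: 0.186
```

```bash
python3 -c "
from h import *
arc(-18.4)"
```

```text
r 0.1311 ang -15.29
t 17.13 pos [0.5251 0.2539 0.0715] dp cm [-0.69 -0.18  0.03] rot deg [ 0.66 -1.44  0.37] F [  2.5   7.8 -14.4] w 1.58 v 0.092 q7 [-0.24  0.91 -0.49  1.83  0.74  0.56  0.38]
```

```bash
python3 -c "
from h import *
im,d,P=cloud('scene'); save('sc13',cv2.resize(im[230:370,130:330],None,fx=3.5,fy=3.5,interpolation=cv2.INTER_CUBIC))
im,d,P=cloud('wrist'); save('w13',im)
s=arm.observe();print(s['wrist_force'],s['wrist_torque'])
arc(-18.4)
"
```

```text
[ 1.90670004  8.2332274  -7.57907992] [ 1.0543711  -0.13678328  0.05742411]
r 0.1312 ang -15.45
t 17.23 pos [0.525  0.2536 0.0714] dp cm [-0.66 -0.17  0.02] rot deg [ 0.63 -1.4   0.35] F [ 1.9  8.2 -7.6] w 1.57 v 0.006 q7 [-0.24  0.92 -0.49  1.83  0.73  0.56  0.38]
```

View pics/sc13.png

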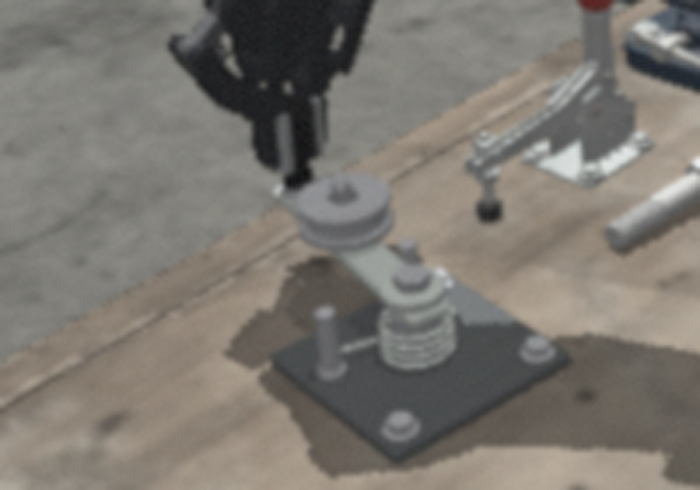

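View pics/w13.png

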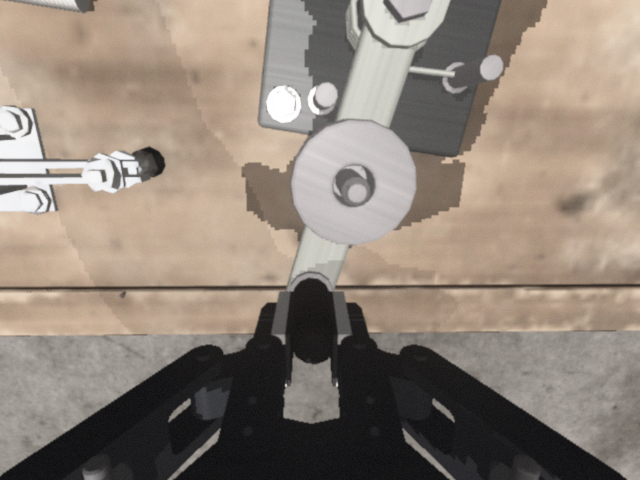

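The wheel stays on the pin at (354,182) and the handle is gripped at (312,315). The stop pin at (325,98) still shows a small gap to the arm. Small steps are lost to the spring load, so I push with larger ones.

drive_tool(
  increments=[
    {"jaw": 1.0,"dp": [-0.9,-0.26,0],"angular": [0,0,0]},
    {"jaw": 1.0,"dp": [-0.9,-0.28,0],"angular": [0,0,0]},
    {"jaw": 1.0,"dp": [-0.9,-0.28,0],"angular": [0,0,0]},
  ],
)

```text
t: 17.48
eef_pos: [0.5226, 0.2459, 0.0717]
tcp_rot: [0.701, 0.712, 0.029, -0.012]
wrist_force: [6.7, 22.4, -23.3]
width: 0.178
```

```bash
python3 -c "
from h import *
arc(-18.4)
print(arm.observe()['wrist_torque'])
"
```

```text
r 0.1311 ang -18.96
t 17.48 pos [0.5226 0.2459 0.0717] dp cm [0.1  0.07 0.08] rot deg [ 1.41 -3.36  0.93] F [  6.7  22.4 -23.3] w 1.52 v 0.295 q7 [-0.22  0.9  -0.48  1.87  0.76  0.5   0.38]
[ 3.08411681 -1.29902767 -0.03865106]
```

drive_tool(
  increments=[
    {"jaw": 1.0,"dp": [-0.5,-0.15,0.2],"angular": [0,-0.5,0]},
    {"jaw": 1.0,"dp": [-0.5,-0.15,0.2],"angular": [0,-0.5,0]},
  ],
)

```text
t: 17.65
eef_pos: [0.5238, 0.2486, 0.0709]
tcp_rot: [0.699, 0.714, 0.035, -0.01]
wrist_force: [-1.2, 8.9, 14.3]
width: 0.182
```

```bash
python3 -c "
from h import *
arc(-18.4)
s=arm.observe()
print(s['wrist_torque'])
im,d,P=cloud('wrist'); save('w14',im)
im,d,P=cloud('scene'); save('sc14',cv2.resize(im[230:370,130:330],None,fx=3.5,fy=3.5,interpolation=cv2.INTER_CUBIC))
arc(-18.4)
"
```

```text
r 0.1313 ang -17.66
t 17.65 pos [0.5238 0.2486 0.0709] dp cm [-0.16 -0.04 -0.02] rot deg [ 2.03 -3.58  1.28] F [-1.2  8.9 14.3] w 1.55 v 0.105 q7 [-0.23  0.9  -0.47  1.87  0.77  0.48  0.37]
[0.59491622 0.75076108 0.09271699]
r 0.1313 ang -17.9
t 17.75 pos [0.5235 0.2482 0.071 ] dp cm [-0.12 -0.02 -0.01] rot deg [ 2.02 -3.5   1.3 ] F [-0.1  8.5  9.5] w 1.49 v 0.009 q7 [-0.23  0.9  -0.47  1.87  0.77  0.48  0.37]
```

View pics/w14.png

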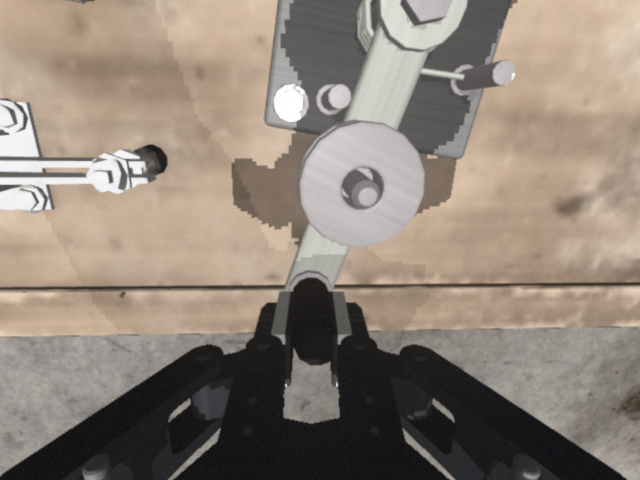

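View pics/sc14.png

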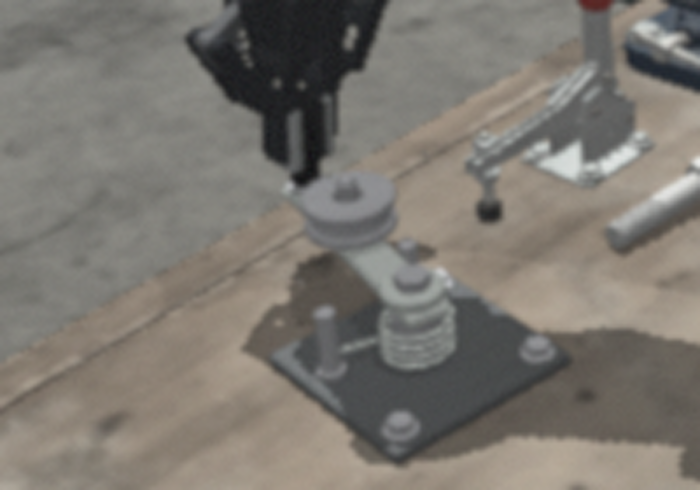

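drive_tool(
  increments=[
    {"jaw": 1.0,"dp": [-0.9,-0.28,0.1],"angular": [1,-1.5,0.5]},
    {"jaw": 1.0,"dp": [-0.9,-0.28,0.1],"angular": [1,-1.5,0.5]},
    {"jaw": 1.0,"dp": [-0.9,-0.28,0.1],"angular": [0,-1,0]},
  ],
)

```text
t: 18.0
eef_pos: [0.523, 0.2468, 0.0713]
tcp_rot: [0.701, 0.713, 0.019, -0.005]
wrist_force: [4.0, 14.9, -8.7]
width: 0.175
```

```bash
python3 -c "
from h import *
s=arm.observe();arc(-18.4);print(s['wrist_torque'])
im,d,P=cloud('wrist'); save('w15',im);arc(-18.4)
im,d,P=cloud('scene'); save('sc15',cv2.resize(im[230:370,130:330],None,fx=3.5,fy=3.5,interpolation=cv2.INTER_CUBIC))
arc(-18.4)
"
```

```text
r 0.1312 ang -18.53
t 18.0 pos [0.523  0.2468 0.0713] dp cm [0.01 0.04 0.04] rot deg [ 1.1  -1.99  0.98] F [ 4.  14.9 -8.7] w 1.5 v 0.128 q7 [-0.23  0.91 -0.48  1.85  0.75  0.53  0.38]
[ 2.72795444 -0.59795881  0.04993234]
r 0.1311 ang -18.56
t 18.05 pos [0.5229 0.2468 0.0714] dp cm [0.02 0.05 0.04] rot deg [ 1.16 -1.97  1.04] F [  5.   15.5 -11.4] w 1.52 v 0.01 q7 [-0.23  0.91 -0.48  1.85  0.76  0.53  0.38]
r 0.1311 ang -18.57
t 18.1 pos [0.5229 0.2467 0.0714] dp cm [0.02 0.05 0.04] rot deg [ 1.15 -1.98  1.03] F [  4.5  17.1 -11. ] w 1.53 v 0.006 q7 [-0.23  0.91 -0.48  1.85  0.75  0.53  0.38]
```

View pics/w15.png

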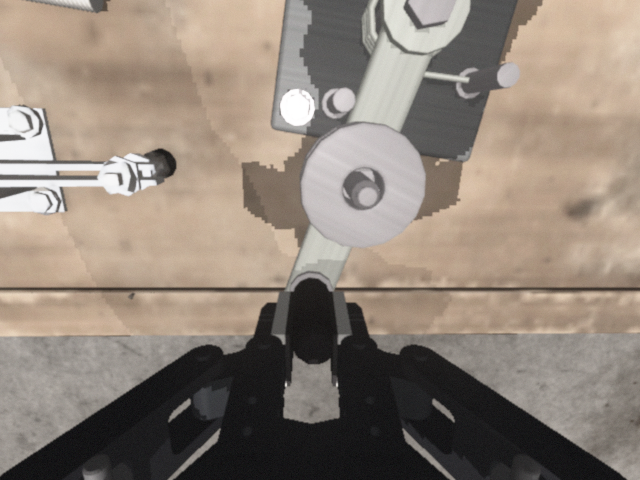

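```bash
python3 -c "
from h import *
im=cv2.imread('pics/w15.png')
cv2.imwrite('pics/c15.png',cv2.resize(im[60:150,280:420],None,fx=5,fy=5,interpolation=cv2.INTER_CUBIC))
im,d,P=cloud('wrist')
m=(P[...,2]>.0445)&(P[...,2]<.050)&(np.hypot(P[...,0]-.435,P[...,1]-.262)<.03)
for nm,(z0,z1,ce,r) in dict(pintop=(.071,.082,(.467,.266),.01),wheeltop=(.063,.0705,(.467,.266),.035),bolt=(.053,.061,(.3986,.2885),.02)).items():
    m=(P[...,2]>z0)&(P[...,2]<z1)&(np.hypot(P[...,0]-ce[0],P[...,1]-ce[1])<r)
    q=P[m]; print(nm,len(q), q.mean(0).round(4), cv2.minEnclosingCircle(q[:,:2].astype(np.float32)))
a=P[(P[...,2]>.042)&(P[...,2]<.046)&(np.hypot(P[...,0]-.46,P[...,1]-.27)<.08)]
c=a[:,:2]-a[:,:2].mean(0);v=np.linalg.svd(c,full_matrices=False)[2][0];print('arm dir',np.degrees(np.arctan(v[1]/v[0])),len(a))
Z=np.load('/tmp/w5.npz')['P'];a=Z[(Z[...,2]>.042)&(Z[...,2]<.046)&(np.hypot(Z[...,0]-.45,Z[...,1]-.33)<.08)]
c=a[:,:2]-a[:,:2].mean(0);v=np.linalg.svd(c,full_matrices=False)[2][0];print('rest dir',np.degrees(np.arctan(v[1]/v[0])))
arc()
"
```

```text
pintop 691 [0.4668 0.2645 0.0768] ((0.4677097797393799, 0.26508697867393494), 0.005683107301592827)
wheeltop 11270 [0.4653 0.265  0.0683] ((0.4665856659412384, 0.2655242085456848), 0.024945558980107307)
bolt 1062 [0.404  0.2876 0.057 ] ((0.40161556005477905, 0.2874515950679779), 0.008882392197847366)
arm dir -21.784783284796198 6812
rest dir 37.78854018060795
r 0.1311 ang -18.56
```

View pics/c15.png

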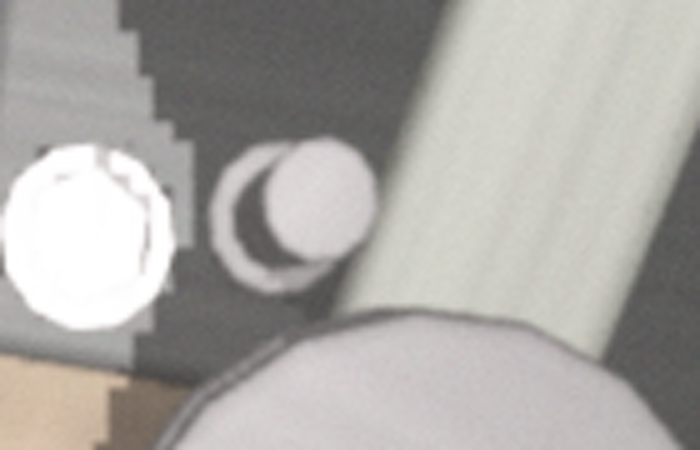

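View pics/sc15.png

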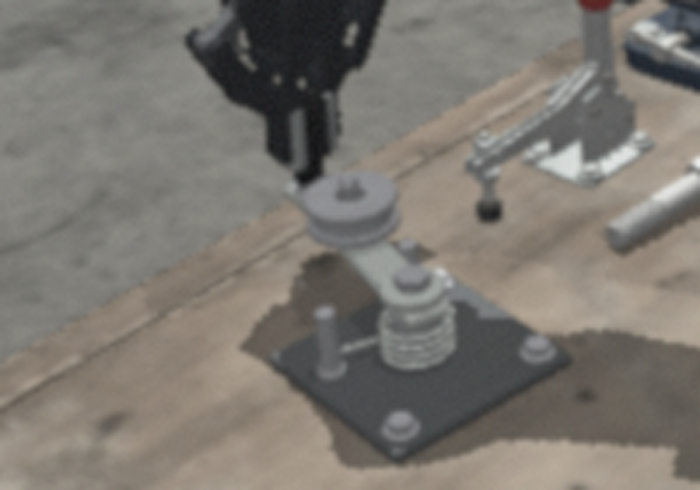

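The arm edge is against the stop pin, the wheel top is still at 68 mm, and the push is steady at about 17 N. I do a last bystander check, then hand in.

```bash
python3 -c "
from h import *
im,d,P=cloud('side'); save('s16',im)
Q=np.load('/tmp/side0.npz')
diff=np.abs(im.astype(int)-Q['im']).max(-1)>40
print('changed px round tin/box/brown', [(diff[a:b,c:e]).sum() for a,b,c,e in [(298,335,275,312),(302,330,346,380),(336,362,292,320)]])
arc()
"
python3 -c "
from h import *
arc(-18.4); print(arm.finish_job()); arc()"
```

```text
changed px round tin/box/brown [np.int64(0), np.int64(0), np.int64(0)]
r 0.1311 ang -18.56
r 0.1311 ang -18.56
t 18.2 pos [0.5229 0.2468 0.0714] dp cm [0.02 0.05 0.04] rot deg [ 1.14 -1.99  1.02] F [  5.5  16.5 -10.8] w 1.54 v 0.002 q7 [-0.23  0.91 -0.48  1.85  0.75  0.53  0.38]
the job is handed in; nothing more can be done
None
the job is handed in; nothing more can be done
```

The wheel is on its pin and the arm is held on its stop by the handle; I handed the job in at t ≈ 18.2 s of the 61 s allowed.

**What I did:** I lowered the white idler wheel over the pin with the arm at rest and let go of it there. Then I gripped the black handle and swung the arm clockwise to its stop, and handed in while still gripping and pushing.

**Last checks:**
- **Wheel:** its top is at 68 mm, which is right for sitting on the collar, and it is concentric with the pin.
- **Arm:** the gripper followed the handle through about 55.1° (0.96 rad). The wrist picture shows the arm edge against the stop pin. The side push is a steady 17 N or so, against a spring of about 8 N.
- **Bystanders:** the tin and the box look unchanged in the side view. I did not re-measure the bolt and nut, but nothing went near them.

**What disagreed or was off:**
- A rough line fit through the visible part of the arm gave about 59.6° of swing. I did not rely on it, because the wheel and gripper hide parts of the arm.
- The tool finished tilted about 2°, with about 11 N of upward pull on the handle. The grip showed no slip.

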